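Fetch the whetstone from the touch-latch box and set it in its holder

ROBOT

A 6-joint arm with a two-finger parallel gripper is mounted at the origin on the work surface. World frame = base frame: x ahead of the robot, y to its left, z up, the work surface at z = 0. Lengths are in m, angles in rad, forces in N, time in s.
With the tool pointing down it reaches from about 0.35 to 0.975 m from the base axis. Payload 4.9 kg.
Tool frame: the origin (TCP) lies midway between the tips of the shut fingers; the grasp point (between the pads) lies manip.tcp_to_grasp behind it (manip.tcp_to_grasp is the distance from the TCP to the grasp point, in m); z points along the fingers, y is the line along which they close (so a half turn about z gives the same grasp; the last joint's range is limited). The gripper opens to 85 mm and grips with 20 to 120 N. Pads are 22 mm wide; open, the fingers measure 114 mm over their backs; the gripper's body (76 mm by 85 mm) begins 54 mm behind the grasp point. The pads swing forward as they close: fully open they stand 13 mm farther back than shut.
Start: joints at [1.158, 0.053, 1.613, -0, 1.476, -0.119], TCP at [0.181, 0.598, 0.231] pointing down, gripper open.
Joint ranges: [-3.01, 3.01], [-1.01, 2.22], [0.06, 2.58], [-1.02, 4.17], [0.09, 2.62], [-3.14, 3.14]. Speed limits (rad/s): [2.57, 2.57, 3.14, 3.14, 3.14, 3.14].

INTERFACE

Orientations are given as a unit quaternion [w, x, y, z].
In Python, from plant import manip, grab_frame, calibration, job_done gives the robot as it stands.
- The arm moves only by the tool send_rows, never from a script. Its argument "rows" is a list of rows, each an object of numbers: "x", "y", "z": the shift along the tool's x, y, z normalised to -1 to 1, where 1 is 15 cm; "wx", "wy", "wz": the turn, a rotation vector about the tool's x, y, z normalised to -1 to 1, where 1 is pi/4 rad; "hand": the opening, from -1 (shut) to 1 (fully open). In form: [{"x": .., "y": .., "z": .., "wx": .., "wy": .., "wz": .., "hand": ..}, ...]. A call has exactly 10 rows; each row shifts and turns the commanded pose from where the row before left it, along the tool's axes as they then stand; what a row does not reach is not made up. A row lasts 1/12 s, in which the tool goes at most 41.7 mm and 7.16 degrees, less where a joint would pass 70% of its speed; a pose out of reach is approached as far as the arm can. A call with a number of a shift or a turn outside -1 to 1 is refused whole. A call with a gripper value outside its range is refused whole. The fingers move at their own pace and stop on an object; the grip force is fixed at half the most. Time passes only in rows, so rows that do not move let the fingers close, or fill a call up. It gives the time, the measured TCP pose, the force, the opening and the grip force at its end, in the units of the state.
- manip.state(): the state, without advancing time (a new reading comes with each control period).
- grab_frame(name): name is "scene" or "top" or "wrist"; returns the picture (384x512x3 uint8, blue, green, red); there is no depth.
- calibration(name): a dict with "camera_matrix" (3x3 intrinsics, pixels), "R" (3x3) and "t" (3): a world point X has camera coordinates R X + t. Camera axes: x right, y down, z forward; pixel columns grow to the right and rows downward; lengths in m; the calibration is good to about 2 mm. A picture is of the moment at which its call begins: read the wrist's pose just before it. calibration takes no time and is no camera call; for the wrist camera it gives the pose at the moment of the call.
- job_done(): hands the job in; it is judged then, once.
The state is a dict: "time": time; "joint_pos": joint angles; "joint_vel": joint speeds; "joint_efforts": joint torques, N m; "tool_pos": TCP position; "tool_rot": TCP orientation; "contact_force": force on the tool from outside, world axes, zero at the start; "ft_torque": the same for the moment, N m; "gripper_width": opening from 0.0 (shut) to 1.0 (fully open); "grasp_force": force on a finger pad.
Only numpy, scipy, OpenCV 4.12 (cv2) and the standard library are available. Lean on these libraries where they do the work, as an engineer would, in place of code of your own. Each camera call takes 0.05 s, during which the arm holds its last target. There are 200 camera calls.

TASK

Get the bench ready for sharpening the knife: press the flush lid of the steel box at its free edge until the touch latch clicks, and keep your hand on it as it springs up, so that it comes to its upright stop under control and does not fly open. Draw the long whetstone out of its gap by its exposed top edge and lay it flat on the bench top; then take it afresh across its width and lower it, without dropping it, flat between the two end stops of the stone holder. Leave the lid open, and leave the short stone, the specimen jar, the tape roll and the knife where they are.

Things in the scene. Friction and masses are not known exactly. Their poses are not given: they have to be found in the camera images.
- box: fixed steel box, 190 (x) x 176 (y) x 84 mm high, walls 4 mm, on the robot's left. Origin: centre of its underside, on the bench; +x to the hinge side (roughly world +y, within 0.26 rad), z up. Inside, against the middle of the wall on the side away from the hinge, a latch housing (12 x 26 mm, top 68 mm above the bench).
- gap_a (a point): one of two narrow gaps in the box: middle of its mouth, at box y = +35 mm, 38 mm above the bench; axes as the box. Each gap is 29 mm wide between two upright 3 mm plates, 170 mm long along x. A stone stands on its long edge in each, which one varies: 32 mm deep in, 18 mm showing, top 56 mm above the bench. Free room beside a stone: 37 mm to the box wall, 45 mm to the other stone.
- gap_b (a point): the other gap, the same, at box y = -35 mm
- lid (a joint): lid angle (rad): 0 shut and latched, flush with the wall tops, 84 mm above the bench; 1.6 upright at its stop; negative pressed in, hard stop -0.03. Pressed beyond -0.025 (4 mm at the free edge, 2 to 3 N) the touch latch clicks; eased, the lid springs up by itself all the way, pushing 1 to 2 N, at over 4 rad/s if no hand goes up with it. It then stays open; pushed gently shut it latches again.
- lid_hinge (a point): middle of the lid's hinge line, 82 mm above the bench, at box x = +88 mm; the hinge line is parallel to the box's y. The lid is a flat steel panel 177 mm from hinge line to free edge, 164 mm wide, 4 mm thick (faces 2 mm either side of the hinge line), 0.38 kg
- lid_press (a point): where to press: on the lid's top face, in the middle, 155 mm from the hinge line and 22 mm from the free edge; moves with the lid
- stone: the long whetstone, grey two-layer stone 150 x 25 x 50 mm, 0.34 to 0.5 kg. Origin at its centre; x along the length, y through the 25 mm thickness, z along the 50 mm width. Starts on edge in one gap: x parallel to the box's x, z up. Lying flat on the bench its centre is 12.5 mm high.
- short_stone: bystander: the short stone, same look, 100 x 25 x 50 mm, on edge in the other gap; origin at its centre, axes as the long stone
- holder: fixed stone holder on the robot's right, 214 mm long (x), 44 mm wide; origin: centre of its underside, on the bench, z up. Seat 16 mm above the bench; end stops 44 mm wide rise 12 mm above it, inner faces at x = -80 and +80 mm; a screw reaches x = +136 mm, 31 mm high. The stone goes flat and centred on it, length along x, either way round: its centre is then 28.5 mm above the bench.
- jar: bystander: clear specimen jar with white cap, 62 mm across, 85 mm high; origin: centre of its underside
- tape: bystander: white roll of tape on its flat side, 64 mm across, 38 mm high; origin: centre of its underside
- knife: bystander: knife with white handle lying on the bench, 290 mm long, 18 mm high; origin: on the bench where blade and handle meet, blade to its +x
Things that resemble listed ones, but are neither listed nor needed, are in the scene too. What is shaped like the holder but orange or pink is not meant.

How it is judged:
On the way, in this order (a step that is already met when the one before it is completed fails the run):
1. the lid has been pressed in until the latch lets go (value of joint lid below -0.02 rad).
2. the lid stands open at its stop, at rest (value of joint lid above 1.45 rad and velocity of joint lid below 0.3 rad/s), for 0.2 s.
3. the long stone hangs in the fingers, clear of its gap (height (world z) of stone above 0.07 m and contact force between the fingers and stone above 0.5 N), for 0.2 s.
4. the long stone lies flat on the bench top, let go (height (world z) of stone below 0.017 m and angle between the y axis of stone and the z axis of holder, either way round below 0.12 rad and contact force between the fingers and stone below 0.1 N and linear speed of stone below 0.03 m/s), for 0.2 s.
5. the long stone is lowered on to the holder's seat, still in the fingers (contact force between the fingers and stone above 0.5 N and z of stone in the frame of holder between 0.025 and 0.036 m and horizontal distance between stone and holder below 0.014 m), for 0.05 s.
At the end, for the whole second after the job is handed in: The long stone lies let go and at rest on the holder's seat between the stops: flat within 0.05 rad, centred within 8 mm lengthwise, 10 mm sideways, 3 mm in height, aligned within 0.1 rad; the lid stands open (over 1.45 rad); bystanders moved under 20 mm (z of stone in the frame of holder between 0.0255 and 0.0315 m and x of stone in the frame of holder between -0.008 and 0.008 m and y of stone in the frame of holder between -0.01 and 0.01 m and angle between the y axis of stone and the z axis of holder, either way round below 0.05 rad and angle between the x axis of stone and the x axis of holder, either way round below 0.1 rad and linear speed of stone below 0.02 m/s and value of joint lid above 1.45 rad); the robot touches nothing.
It fails at once if the lid flies open (still opening faster than 2.7 rad/s once past 0.7 rad, about 40 degrees) (value of joint lid above 0.7 rad and velocity of joint lid above 2.7 rad/s).
It fails at once if the short stone is pulled from its place (moved more than 20 mm) (distance of short_stone from where it was at the start of the episode above 0.02 m).
It fails at once if the jar, tape roll or knife is moved more than 20 mm (distance of any of jar, tape, knife from where it was at the start of the episode above 0.02 m).
It also fails if it takes over 67 s, if anything falls off the work surface, if the arm or the gripper's body presses on something with over 40 N, if the wrist force passes 120 N, or if a joint passes its speed limit or range.

## Working session

There is one attempt and no reset: what is moved stays moved. The work goes in short steps, Python scripts to look and compute and a tool call to move; the robot and the scene stay as the last step left them, time stands still between calls to the robot, and variables do not carry over. Pictures are saved under pics/ and viewed, at most 10 in all, crops included, and the job is handed in when it is done.

Besides the shell and the picture viewer there is one more tool, called as name([rows], argument=value, ...), one row to a line, values as JSON. send_rows: Moves the arm, as the interface text tells. Scaled input: -1 to 1 covers 15 cm each way for a shift and pi/4 rad each way for a turn. Its arguments: {"type":"object","properties":{"rows":{"type":"array","items":{"type":"object","properties":{"x":{"type":"number","minimum":-1,"maximum":1},"y":{"type":"number","minimum":-1,"maximum":1},"z":{"type":"number","minimum":-1,"maximum":1},"wx":{"type":"number","minimum":-1,"maximum":1},"wy":{"type":"number","minimum":-1,"maximum":1},"wz":{"type":"number","minimum":-1,"maximum":1},"hand":{"type":"number"}}}}},"required":["rows"]}

```bash
mkdir -p pics; ls
python3 - <<'E'
from plant import manip, grab_frame, calibration
import cv2, numpy as np
print(manip.state()); print(manip.tcp_to_grasp)
a=[]
for n in ("scene","top"):
    im=grab_frame(n); cv2.imwrite(f"pics/{n}0.png",im); c=calibration(n); print(n,c)
E
```

```text
pics
{'time': 0.0, 'joint_pos': array([ 1.15798776e+00,  5.33666315e-02,  1.61428451e+00,  2.42090530e-05,
        1.47599052e+00, -1.19002517e-01]), 'joint_vel': array([-0.00156236, -0.00295031,  0.00032814, -0.00109576,  0.00081504,
        0.00024282]), 'joint_efforts': array([-2.19288131e-04, -3.93687952e+01, -3.70175958e+01, -1.76874814e-04,
        7.07073210e-03, -1.74704394e-05]), 'tool_pos': array([0.18074418, 0.59765158, 0.23006262]), 'tool_rot': array([-2.80847311e-04,  1.46376292e-01,  9.89228453e-01, -9.85329464e-04]), 'contact_force': array([ 0.24734505, -0.13280318, -0.35816823]), 'ft_torque': array([-0.04139459, -0.04317444,  0.03611519]), 'grasp_force': 0.0, 'gripper_width': 1.0011888551278019}
0.0187
scene {'camera_matrix': array([[446.37385936,   0.        , 253.8160177 ],
       [  0.        , 446.37385936, 194.32988079],
       [  0.        ,   0.        ,   1.        ]]), 'R': array([[-0.36595991,  0.93062675, -0.00268057],
       [ 0.62014251,  0.24171531, -0.7463223 ],
       [-0.69389956, -0.27478638, -0.66557933]]), 't': array([ 0.21330694, -0.25367806,  1.74327649])}
top {'camera_matrix': array([[372.25976505,   0.        , 252.97276207],
       [  0.        , 372.25976505, 188.67703159],
       [  0.        ,   0.        ,   1.        ]]), 'R': array([[ 0.02596404, -0.99965916,  0.00272698],
       [-0.98728835, -0.02607044, -0.15678662],
       [ 0.15680428,  0.0013785 , -0.98762873]]), 't': array([-0.03241427,  0.51387557,  1.0462865 ])}
```

View pics/scene0.png

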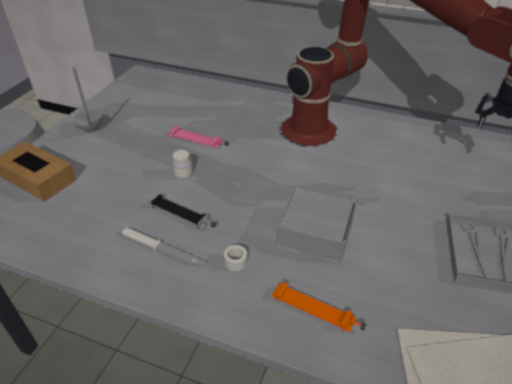

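View pics/top0.png

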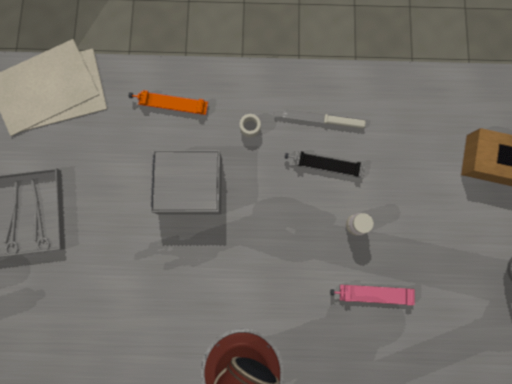

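The scene shows the box at (315,222) and, near the middle, the holder candidates: black (182,211), orange (315,306), pink (197,136). In the top view these are box (187,182), black holder (330,163), orange (173,102), pink (377,295), jar (360,224), tape (250,124) and knife (330,120). I choose the black holder, since orange and pink are ruled out. Next is one close crop of it and the box.

```bash
cat > h.py <<'E'
import cv2, numpy as np
from plant import manip, grab_frame, calibration
from scipy.spatial.transform import Rotation as Ro
def ray(c,uv,z):
    d=c["R"].T@np.linalg.solve(c["camera_matrix"],[uv[0],uv[1],1.]); o=-c["R"].T@c["t"]
    return o+d*(z-o[2])/d[2]
def proj(c,X):
    p=c["camera_matrix"]@(c["R"]@np.asarray(X,float)+c["t"]); return p[:2]/p[2]
def st():
    s=manip.state(); w,x,y,z=s["tool_rot"]; R=Ro.from_quat([x,y,z,w]); return s,R
def goto(p,xdir=None):
    "remaining shift in tool axes /0.15 and yaw"
    s,R=st(); return np.round(R.as_matrix().T@(np.asarray(p)-s["tool_pos"])/.15,3)
E
python3 - <<'E'
from h import *
im=cv2.imread("pics/top0.png")
a=cv2.resize(im[140:230,135:235],None,fx=4,fy=4,interpolation=cv2.INTER_CUBIC)
b=cv2.resize(im[130:220,275:375],None,fx=4,fy=4,interpolation=cv2.INTER_CUBIC)
a=cv2.convertScaleAbs(a,alpha=1.6)
b=cv2.convertScaleAbs(b,alpha=1.6)
cv2.imwrite("pics/c1.png",np.hstack([a,b]))
c=calibration("top")
m=(im.max(2)<45).astype(np.uint8); m[:, :280]=0;m[:,380:]=0;m[:130]=0;m[200:]=0
n,l,s,ce=cv2.connectedComponentsWithStats(m)
for i in range(1,n):
    if s[i,4]>20:
        pts=np.argwhere(l==i)[:,::-1].astype(np.float32); print(s[i],ce[i],cv2.minAreaRect(pts))
E
```

```text
[299 152  61  24 681] [329.14096916 164.13069016] ((329.2759704589844, 163.7320098876953), (59.479408264160156, 13.32696533203125), 10.30484676361084)
```

View pics/c1.png

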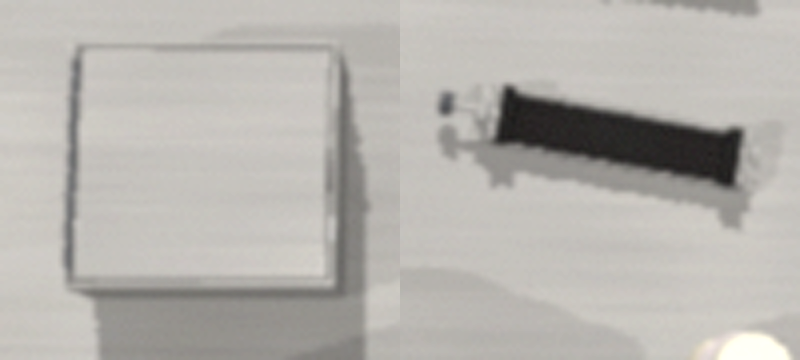

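The crop shows the flush lid with its free-edge slit at right (x≈330) and the hinge gap at left (x≈75). The holder is black with dark stops at (507,115) and (737,160) and its screw at the left end (447,103), so it is the right one.

Run:
```python
from h import *
c=calibration("top")
f=lambda u,v,ox,oy:((u+.5)/4-.5+ox,(v+.5)/4-.5+oy)
P=[ray(c,f(*p,135,140),.084) for p in [(332,48),(330,278),(80,47),(73,283),(340,44),(340,290),(68,290),(78,44)]]
for p in P: print(p.round(4))
print([np.linalg.norm(P[i]-P[j]).round(4) for i,j in[(0,1),(0,2),(1,3),(2,3),(4,5),(5,6),(6,7),(7,4)]])
H=[ray(c,f(*p,275,130),.028) for p in [(507,88-0),(497,140),(742,130),(736,187)] for p in [(p[0]-400,p[1])]]
for p in H: print(p.round(4))
print(np.linalg.norm(H[0]-H[2]),np.linalg.norm(H[0]-H[1]),np.linalg.norm(H[2]-H[3]))
b=cv2.imread("pics/top0.png")
im=grab_frame("wrist");cv2.imwrite("pics/w0.png",im);cw=calibration("wrist"); print(cw)
```

```text
[0.6117 0.0843 0.084 ]
[0.4476 0.079  0.084 ]
[0.6077 0.2635 0.084 ]
[0.4394 0.257  0.084 ]
[0.6148 0.0787 0.084 ]
[0.4394 0.0717 0.084 ]
[0.4345 0.2601 0.084 ]
[0.6098 0.265  0.084 ]
[np.float64(0.1643), np.float64(0.1792), np.float64(0.1782), np.float64(0.1684), np.float64(0.1755), np.float64(0.1884), np.float64(0.1754), np.float64(0.1863)]
[ 0.633  -0.1613  0.028 ]
[ 0.5928 -0.154   0.028 ]
[ 0.6054 -0.3371  0.028 ]
[ 0.5618 -0.3318  0.028 ]
0.17800593295869344 0.04078384652050904 0.043845886922444635
{'camera_matrix': array([[292.215438 ,   0.       , 253.2370485],
       [  0.       , 292.215438 , 193.3729495],
       [  0.       ,   0.       ,   1.       ]]), 'R': array([[ 0.28961839,  0.95713901, -0.00246868],
       [ 0.90947728, -0.27439093,  0.31234708],
       [ 0.29828219, -0.09270667, -0.94996485]]), 't': array([-0.62453025, -0.04053728,  0.3804244 ])}
```

View pics/w0.png

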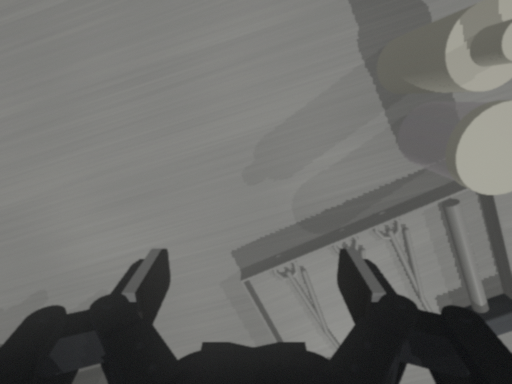

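```bash
cat >> h.py <<'E'
def rot(yaw,tilt=0):
    "tool down with tool x at world yaw (deg), then tilted about tool x (deg)"
    x=np.array([np.cos(np.radians(yaw)),np.sin(np.radians(yaw)),0]); z=np.array([0,0,-1.])
    return Ro.from_matrix(np.c_[x,np.cross(z,x),z])*Ro.from_euler('x',tilt,degrees=True)
def rows(way,hand,start=None):
    "way: list of (pos,yaw,tilt,nrows); print rounded rows"
    s,R=st(); p=s["tool_pos"].copy()
    for q,yaw,tilt,n in way:
        T=rot(yaw,tilt); q=np.asarray(q,float); dv=(R.inv()*T).as_rotvec(); p0=p; dw=(q-p0)/n
        for k in range(n):
            t=R.as_matrix().T@dw/.15; w=dv/n/(np.pi/4)
            t=t.round(3); w=w.round(3)
            print(*t,"|",*w,"| n"); p=p+R.as_matrix()@(t*.15); R=R*Ro.from_rotvec(w*np.pi/4)
            dw=(q-p)/max(n-k-1,1)
        print("  ->",p.round(4),np.linalg.norm((R.inv()*T).as_rotvec()).round(4))
E
python3 - <<'E'
from h import *
rows([((.526,.113,.13),263,0,20)],-1)
E
```

```text
-0.157 -0.121 0.034 | -0.0 -0.0 -0.111 | n
-0.146 -0.135 0.034 | -0.0 -0.0 -0.111 | n
-0.133 -0.147 0.034 | -0.0 -0.0 -0.111 | n
-0.12 -0.158 0.034 | -0.0 -0.0 -0.111 | n
-0.106 -0.168 0.034 | -0.0 -0.0 -0.111 | n
-0.091 -0.176 0.033 | -0.0 -0.0 -0.111 | n
-0.075 -0.183 0.034 | -0.0 -0.0 -0.111 | n
-0.059 -0.189 0.033 | -0.0 -0.0 -0.111 | n
-0.042 -0.194 0.034 | -0.0 -0.0 -0.111 | n
-0.026 -0.197 0.033 | -0.0 -0.0 -0.111 | n
-0.008 -0.198 0.034 | -0.0 -0.0 -0.111 | n
0.009 -0.198 0.033 | -0.0 -0.0 -0.111 | n
0.026 -0.197 0.034 | -0.0 -0.0 -0.111 | n
0.043 -0.194 0.033 | -0.0 -0.0 -0.111 | n
0.06 -0.189 0.034 | -0.0 -0.0 -0.111 | n
0.076 -0.183 0.033 | -0.0 -0.0 -0.111 | n
0.092 -0.176 0.034 | -0.0 -0.0 -0.111 | n
0.107 -0.167 0.033 | -0.0 -0.0 -0.111 | n
0.121 -0.157 0.034 | -0.0 -0.0 -0.111 | n
0.134 -0.146 0.033 | -0.0 -0.0 -0.111 | n
  -> [0.5261 0.113  0.13  ] 0.002
```

send_rows([
  {"x": -0.157,"y": -0.121,"z": 0.034,"wz": -0.111,"hand": -1},
  {"x": -0.146,"y": -0.135,"z": 0.034,"wz": -0.111,"hand": -1},
  {"x": -0.133,"y": -0.147,"z": 0.034,"wz": -0.111,"hand": -1},
  {"x": -0.12,"y": -0.158,"z": 0.034,"wz": -0.111,"hand": -1},
  {"x": -0.106,"y": -0.168,"z": 0.034,"wz": -0.111,"hand": -1},
  {"x": -0.091,"y": -0.176,"z": 0.033,"wz": -0.111,"hand": -1},
  {"x": -0.075,"y": -0.183,"z": 0.034,"wz": -0.111,"hand": -1},
  {"x": -0.059,"y": -0.189,"z": 0.033,"wz": -0.111,"hand": -1},
  {"x": -0.042,"y": -0.194,"z": 0.034,"wz": -0.111,"hand": -1},
  {"x": -0.026,"y": -0.197,"z": 0.033,"wz": -0.111,"hand": -1},
])

```text
invalid input at $.rows[0]: expected keys x, y, z, wx, wy, wz, hand
```

send_rows([
  {"x": -0.008,"y": -0.198,"z": 0.034,"wz": -0.111,"hand": -1},
  {"x": 0.009,"y": -0.198,"z": 0.033,"wz": -0.111,"hand": -1},
  {"x": 0.026,"y": -0.197,"z": 0.034,"wz": -0.111,"hand": -1},
  {"x": 0.043,"y": -0.194,"z": 0.033,"wz": -0.111,"hand": -1},
  {"x": 0.06,"y": -0.189,"z": 0.034,"wz": -0.111,"hand": -1},
  {"x": 0.076,"y": -0.183,"z": 0.033,"wz": -0.111,"hand": -1},
  {"x": 0.092,"y": -0.176,"z": 0.034,"wz": -0.111,"hand": -1},
  {"x": 0.107,"y": -0.167,"z": 0.033,"wz": -0.111,"hand": -1},
  {"x": 0.121,"y": -0.157,"z": 0.034,"wz": -0.111,"hand": -1},
  {"x": 0.134,"y": -0.146,"z": 0.033,"wz": -0.111,"hand": -1},
])

```text
invalid input at $.rows[0]: expected keys x, y, z, wx, wy, wz, hand
```

Run:
```python
from h import *
s,R=st(); print(s["tool_pos"],s["joint_pos"],s["gripper_width"],s["contact_force"]); print(R.as_matrix().round(3))
rows([((.526,.113,.087),263,0,9)],-1)
```

```text
[0.18082406 0.59775793 0.23033622] [ 1.15796394e+00  5.32018305e-02  1.61399752e+00 -3.23579216e-05
  1.47598347e+00 -1.19020596e-01] 1.0028708282742989 [ 0.21146612 -0.71094227  0.45182291]
[[-0.957  0.29  -0.001]
 [ 0.29   0.957 -0.001]
 [ 0.    -0.002 -1.   ]]
-0.349 -0.269 0.107 | -0.0 -0.0 -0.247 | n
-0.29 -0.332 0.106 | -0.0 -0.0 -0.247 | n
-0.221 -0.381 0.107 | -0.0 -0.0 -0.247 | n
-0.143 -0.417 0.106 | -0.0 -0.0 -0.247 | n
-0.06 -0.437 0.107 | -0.0 -0.0 -0.247 | n
0.025 -0.44 0.106 | -0.0 -0.0 -0.247 | n
0.109 -0.427 0.107 | -0.0 -0.0 -0.247 | n
0.19 -0.398 0.106 | -0.0 -0.0 -0.247 | n
0.263 -0.353 0.107 | -0.0 -0.0 -0.247 | n
  -> [0.526 0.113 0.087] 0.0039
```

All keys are required, so I'm resending.

send_rows([
  {"x": -0.157,"y": -0.121,"z": 0.034,"wx": 0,"wy": 0,"wz": -0.111,"hand": -1},
  {"x": -0.146,"y": -0.135,"z": 0.034,"wx": 0,"wy": 0,"wz": -0.111,"hand": -1},
  {"x": -0.133,"y": -0.147,"z": 0.034,"wx": 0,"wy": 0,"wz": -0.111,"hand": -1},
  {"x": -0.12,"y": -0.158,"z": 0.034,"wx": 0,"wy": 0,"wz": -0.111,"hand": -1},
  {"x": -0.106,"y": -0.168,"z": 0.034,"wx": 0,"wy": 0,"wz": -0.111,"hand": -1},
  {"x": -0.091,"y": -0.176,"z": 0.033,"wx": 0,"wy": 0,"wz": -0.111,"hand": -1},
  {"x": -0.075,"y": -0.183,"z": 0.034,"wx": 0,"wy": 0,"wz": -0.111,"hand": -1},
  {"x": -0.059,"y": -0.189,"z": 0.033,"wx": 0,"wy": 0,"wz": -0.111,"hand": -1},
  {"x": -0.042,"y": -0.194,"z": 0.034,"wx": 0,"wy": 0,"wz": -0.111,"hand": -1},
  {"x": -0.026,"y": -0.197,"z": 0.033,"wx": 0,"wy": 0,"wz": -0.111,"hand": -1},
])

```text
time: 0.98
tool_pos: [0.3538, 0.3544, 0.1802]
tool_rot: [-0.0, -0.287, 0.958, -0.0]
contact_force: [0.3, 0.1, 0.1]
gripper_width: -0.002
grasp_force: 0.0
```

send_rows([
  {"x": -0.008,"y": -0.198,"z": 0.034,"wx": 0,"wy": 0,"wz": -0.111,"hand": -1},
  {"x": 0.009,"y": -0.198,"z": 0.033,"wx": 0,"wy": 0,"wz": -0.111,"hand": -1},
  {"x": 0.026,"y": -0.197,"z": 0.034,"wx": 0,"wy": 0,"wz": -0.111,"hand": -1},
  {"x": 0.043,"y": -0.194,"z": 0.033,"wx": 0,"wy": 0,"wz": -0.111,"hand": -1},
  {"x": 0.06,"y": -0.189,"z": 0.034,"wx": 0,"wy": 0,"wz": -0.111,"hand": -1},
  {"x": 0.076,"y": -0.183,"z": 0.033,"wx": 0,"wy": 0,"wz": -0.111,"hand": -1},
  {"x": 0.092,"y": -0.176,"z": 0.034,"wx": 0,"wy": 0,"wz": -0.111,"hand": -1},
  {"x": 0.107,"y": -0.167,"z": 0.033,"wx": 0,"wy": 0,"wz": -0.111,"hand": -1},
  {"x": 0.121,"y": -0.157,"z": 0.034,"wx": 0,"wy": 0,"wz": -0.111,"hand": -1},
  {"x": 0.134,"y": -0.146,"z": 0.033,"wx": 0,"wy": 0,"wz": -0.111,"hand": -1},
])

```text
time: 1.82
tool_pos: [0.5267, 0.1122, 0.1299]
tool_rot: [-0.0, -0.665, 0.747, 0.0]
contact_force: [0.4, 0.2, 0.5]
gripper_width: 0.002
grasp_force: 0.0
```

Run:
```python
from h import *
s,R=st(); print(s["tool_pos"],s["joint_pos"],s["gripper_width"],s["contact_force"]); print(R.as_matrix().round(3))
rows([((.526,.113,.087),263,0,9)],-1)
```

```text
[0.52669184 0.11218321 0.1299428 ] [ 7.15992859e-02 -6.85808224e-02  1.90767490e+00  6.39513781e-05
  1.30293892e+00 -2.95312801e+00] 0.0018585350024084711 [0.38485529 0.2106315  0.48586025]
[[-0.117 -0.993 -0.   ]
 [-0.993  0.117  0.   ]
 [ 0.     0.    -1.   ]]
-0.001 0.001 0.032 | 0.0 -0.0 0.001 | n
-0.0 0.001 0.032 | 0.0 -0.0 0.001 | n
-0.001 0.0 0.032 | 0.0 -0.0 0.001 | n
-0.0 0.001 0.032 | 0.0 -0.0 0.001 | n
-0.001 0.0 0.032 | 0.0 -0.0 0.001 | n
-0.0 0.001 0.032 | 0.0 -0.0 0.001 | n
-0.001 0.0 0.031 | 0.0 -0.0 0.001 | n
-0.0 0.001 0.032 | 0.0 -0.0 0.001 | n
-0.001 0.0 0.031 | 0.0 -0.0 0.001 | n
  -> [0.526 0.113 0.087] 0.0018
```

send_rows([
  {"x": 0,"y": 0,"z": 0.05,"wx": 0,"wy": 0,"wz": 0,"hand": -1},
  {"x": 0,"y": 0,"z": 0.05,"wx": 0,"wy": 0,"wz": 0,"hand": -1},
  {"x": 0,"y": 0,"z": 0.05,"wx": 0,"wy": 0,"wz": 0,"hand": -1},
  {"x": 0,"y": 0,"z": 0.05,"wx": 0,"wy": 0,"wz": 0,"hand": -1},
  {"x": 0,"y": 0,"z": 0.05,"wx": 0,"wy": 0,"wz": 0,"hand": -1},
  {"x": 0,"y": 0,"z": 0.04,"wx": 0,"wy": 0,"wz": 0,"hand": -1},
  {"x": 0,"y": 0,"z": 0.01,"wx": 0,"wy": 0,"wz": 0,"hand": -1},
  {"x": 0,"y": 0,"z": 0.005,"wx": 0,"wy": 0,"wz": 0,"hand": -1},
  {"x": 0,"y": 0,"z": 0.005,"wx": 0,"wy": 0,"wz": 0,"hand": -1},
  {"x": 0,"y": 0,"z": 0,"wx": 0,"wy": 0,"wz": 0,"hand": -1},
])

```text
time: 2.65
tool_pos: [0.5265, 0.1138, 0.0843]
tool_rot: [0.0, -0.663, 0.748, -0.0]
contact_force: [-0.4, 0.2, 0.2]
gripper_width: 0.003
grasp_force: 0.0
```

send_rows([
  {"x": 0,"y": 0,"z": 0.005,"wx": 0,"wy": 0,"wz": 0,"hand": -1},
  {"x": 0,"y": 0,"z": 0.005,"wx": 0,"wy": 0,"wz": 0,"hand": -1},
  {"x": 0,"y": 0,"z": 0.005,"wx": 0,"wy": 0,"wz": 0,"hand": -1},
  {"x": 0,"y": 0,"z": 0.003,"wx": 0,"wy": 0,"wz": 0,"hand": -1},
  {"x": 0,"y": 0,"z": 0.002,"wx": 0,"wy": 0,"wz": 0,"hand": -1},
  {"x": 0,"y": 0,"z": 0,"wx": 0,"wy": 0,"wz": 0,"hand": -1},
  {"x": 0,"y": 0,"z": 0,"wx": 0,"wy": 0,"wz": 0,"hand": -1},
  {"x": 0,"y": 0,"z": 0,"wx": 0,"wy": 0,"wz": 0,"hand": -1},
  {"x": 0,"y": 0,"z": 0,"wx": 0,"wy": 0,"wz": 0,"hand": -1},
  {"x": 0,"y": 0,"z": 0,"wx": 0,"wy": 0,"wz": 0,"hand": -1},
])

```text
time: 3.48
tool_pos: [0.5266, 0.1136, 0.0812]
tool_rot: [0.0, -0.663, 0.749, -0.0]
contact_force: [0.8, 1.2, 1.2]
gripper_width: -0.002
grasp_force: 0.9
```

send_rows([
  {"x": 0,"y": 0,"z": 0.004,"wx": 0,"wy": 0,"wz": 0,"hand": -1},
  {"x": 0,"y": 0,"z": 0.004,"wx": 0,"wy": 0,"wz": 0,"hand": -1},
  {"x": 0,"y": 0,"z": 0.003,"wx": 0,"wy": 0,"wz": 0,"hand": -1},
  {"x": 0,"y": 0,"z": 0.002,"wx": 0,"wy": 0,"wz": 0,"hand": -1},
  {"x": 0,"y": 0,"z": 0,"wx": 0,"wy": 0,"wz": 0,"hand": -1},
  {"x": 0,"y": 0,"z": 0,"wx": 0,"wy": 0,"wz": 0,"hand": -1},
  {"x": 0,"y": 0,"z": 0,"wx": 0,"wy": 0,"wz": 0,"hand": -1},
  {"x": 0,"y": 0,"z": 0,"wx": 0,"wy": 0,"wz": 0,"hand": -1},
  {"x": 0,"y": 0,"z": 0,"wx": 0,"wy": 0,"wz": 0,"hand": -1},
  {"x": 0,"y": 0,"z": 0,"wx": 0,"wy": 0,"wz": 0,"hand": -1},
])

```text
time: 4.32
tool_pos: [0.5265, 0.1136, 0.0792]
tool_rot: [0.0, -0.663, 0.749, -0.0]
contact_force: [1.7, 0.6, 3.3]
gripper_width: -0.0
grasp_force: 1.7
```

Run:
```python
from h import *
s,R=st(); p0=s["tool_pos"]; print(p0,s["contact_force"])
r=.156; hy=.258; a=.011
w=[]
th=np.r_[np.linspace(-.02,1.58,30)]
bx=np.array([-.033,1])
for t in th:
    u=-r*np.cos(t)+.002*np.sin(t)+a; z=.082+r*np.sin(t)+.002*np.cos(t)
    w.append(((.523+bx[0]*u,hy+u,z),263,0,1))
rows(w,-1)
```

```text
[0.52646516 0.11355389 0.07920487] [1.68166967 0.58493997 3.33835131]
0.003 -0.009 -0.011 | -0.001 0.0 0.001 | n
  -> [0.5278 0.1129 0.0809] 0.0005
-0.001 0.0 -0.058 | 0.0 0.0 0.0 | n
  -> [0.5278 0.1131 0.0896] 0.0005
-0.005 0.001 -0.057 | 0.0 0.0 0.0 | n
  -> [0.5277 0.1139 0.0981] 0.0005
-0.007 0.001 -0.057 | 0.0 0.0 0.0 | n
  -> [0.5277 0.1149 0.1067] 0.0005
-0.011 0.002 -0.056 | 0.0 0.0 0.0 | n
  -> [0.5276 0.1166 0.1151] 0.0005
-0.013 0.002 -0.056 | 0.0 0.0 0.0 | n
  -> [0.5275 0.1186 0.1235] 0.0005
-0.017 0.002 -0.055 | 0.0 0.0 0.0 | n
  -> [0.5276 0.1211 0.1317] 0.0005
-0.019 0.003 -0.053 | 0.0 0.0 0.0 | n
  -> [0.5275 0.124  0.1397] 0.0005
-0.023 0.004 -0.053 | 0.0 0.0 0.0 | n
  -> [0.5273 0.1275 0.1476] 0.0005
-0.025 0.004 -0.052 | 0.0 0.0 0.0 | n
  -> [0.5272 0.1313 0.1554] 0.0005
-0.028 0.004 -0.049 | 0.0 0.0 0.0 | n
  -> [0.5271 0.1355 0.1628] 0.0005
-0.031 0.005 -0.049 | 0.0 0.0 0.0 | n
  -> [0.5269 0.1402 0.1701] 0.0005
-0.033 0.005 -0.046 | 0.0 0.0 0.0 | n
  -> [0.5268 0.1453 0.177 ] 0.0005
-0.036 0.006 -0.045 | 0.0 0.0 0.0 | n
  -> [0.5265 0.1507 0.1838] 0.0005
-0.03
[... 455 characters left out ...]
0.0 0.0 | n
  -> [0.525  0.1977 0.2208] 0.0005
-0.051 0.008 -0.025 | 0.0 0.0 0.0 | n
  -> [0.5248 0.2055 0.2246] 0.0005
-0.052 0.008 -0.021 | 0.0 0.0 0.0 | n
  -> [0.5245 0.2134 0.2277] 0.0005
-0.054 0.009 -0.019 | 0.0 0.0 0.0 | n
  -> [0.5242 0.2216 0.2306] 0.0005
-0.054 0.008 -0.016 | 0.0 0.0 0.0 | n
  -> [0.524  0.2298 0.233 ] 0.0005
-0.056 0.009 -0.013 | 0.0 0.0 0.0 | n
  -> [0.5237 0.2383 0.2349] 0.0005
-0.056 0.009 -0.01 | 0.0 0.0 0.0 | n
  -> [0.5233 0.2468 0.2364] 0.0005
-0.056 0.009 -0.007 | 0.0 0.0 0.0 | n
  -> [0.523  0.2553 0.2375] 0.0005
-0.056 0.008 -0.003 | 0.0 0.0 0.0 | n
  -> [0.5228 0.2638 0.2379] 0.0005
-0.057 0.009 -0.0 | 0.0 0.0 0.0 | n
  -> [0.5225 0.2724 0.2379] 0.0005
```

The press force is 3.3 N at the depth of the stop, so I ease up along the arc.

send_rows([
  {"x": 0,"y": 0,"z": -0.012,"wx": 0,"wy": 0,"wz": 0,"hand": -1},
  {"x": 0,"y": 0,"z": -0.04,"wx": 0,"wy": 0,"wz": 0,"hand": -1},
  {"x": -0.005,"y": 0.001,"z": -0.057,"wx": 0,"wy": 0,"wz": 0,"hand": -1},
  {"x": -0.007,"y": 0.001,"z": -0.057,"wx": 0,"wy": 0,"wz": 0,"hand": -1},
  {"x": -0.011,"y": 0.002,"z": -0.056,"wx": 0,"wy": 0,"wz": 0,"hand": -1},
  {"x": -0.013,"y": 0.002,"z": -0.056,"wx": 0,"wy": 0,"wz": 0,"hand": -1},
  {"x": -0.017,"y": 0.002,"z": -0.055,"wx": 0,"wy": 0,"wz": 0,"hand": -1},
  {"x": -0.019,"y": 0.003,"z": -0.053,"wx": 0,"wy": 0,"wz": 0,"hand": -1},
  {"x": -0.023,"y": 0.004,"z": -0.053,"wx": 0,"wy": 0,"wz": 0,"hand": -1},
  {"x": -0.025,"y": 0.004,"z": -0.052,"wx": 0,"wy": 0,"wz": 0,"hand": -1},
])

```text
time: 5.15
tool_pos: [0.5258, 0.1322, 0.1539]
tool_rot: [0.0, -0.663, 0.749, -0.0]
contact_force: [0.4, -0.6, 0.3]
gripper_width: -0.002
grasp_force: 0.3
```

Run:
```python
from h import *
im=grab_frame("scene"); print(manip.state()["contact_force"])
cv2.imwrite("pics/s1.png",cv2.resize(im[120:290,230:430],None,fx=3,fy=3))
```

```text
[0.35500796 0.90575341 1.88822331]
```

View pics/s1.png

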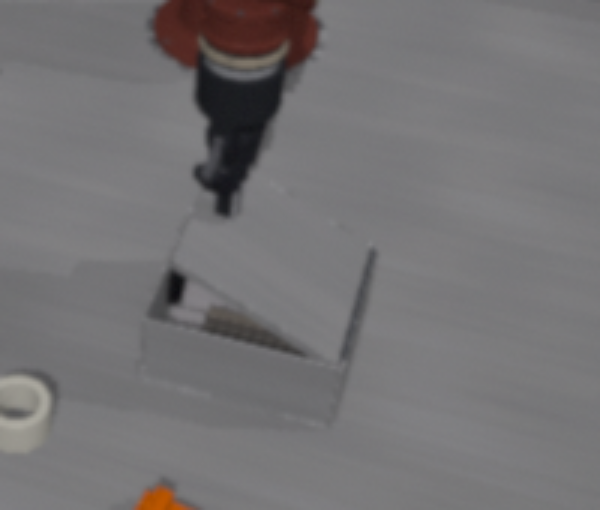

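The lid is following the finger, which rests on it at crop (225,210), and the opening angle is about 0.5 rad. I continue along the arc.

send_rows([
  {"x": -0.028,"y": 0.004,"z": -0.049,"wx": 0,"wy": 0,"wz": 0,"hand": -1},
  {"x": -0.031,"y": 0.005,"z": -0.049,"wx": 0,"wy": 0,"wz": 0,"hand": -1},
  {"x": -0.033,"y": 0.005,"z": -0.046,"wx": 0,"wy": 0,"wz": 0,"hand": -1},
  {"x": -0.036,"y": 0.006,"z": -0.045,"wx": 0,"wy": 0,"wz": 0,"hand": -1},
  {"x": -0.038,"y": 0.006,"z": -0.042,"wx": 0,"wy": 0,"wz": 0,"hand": -1},
  {"x": -0.04,"y": 0.006,"z": -0.04,"wx": 0,"wy": 0,"wz": 0,"hand": -1},
  {"x": -0.043,"y": 0.007,"z": -0.038,"wx": 0,"wy": 0,"wz": 0,"hand": -1},
  {"x": -0.044,"y": 0.007,"z": -0.036,"wx": 0,"wy": 0,"wz": 0,"hand": -1},
  {"x": -0.047,"y": 0.007,"z": -0.033,"wx": 0,"wy": 0,"wz": 0,"hand": -1},
  {"x": -0.048,"y": 0.008,"z": -0.03,"wx": 0,"wy": 0,"wz": 0,"hand": -1},
])

```text
time: 6.03
tool_pos: [0.5236, 0.1915, 0.2144]
tool_rot: [0.0, -0.663, 0.749, -0.0]
contact_force: [0.7, 0.1, 0.6]
gripper_width: -0.002
grasp_force: 0.2
```

send_rows([
  {"x": -0.05,"y": 0.007,"z": -0.028,"wx": 0,"wy": 0,"wz": 0,"hand": -1},
  {"x": -0.051,"y": 0.008,"z": -0.025,"wx": 0,"wy": 0,"wz": 0,"hand": -1},
  {"x": -0.052,"y": 0.008,"z": -0.021,"wx": 0,"wy": 0,"wz": 0,"hand": -1},
  {"x": -0.054,"y": 0.009,"z": -0.019,"wx": 0,"wy": 0,"wz": 0,"hand": -1},
  {"x": -0.054,"y": 0.008,"z": -0.016,"wx": 0,"wy": 0,"wz": 0,"hand": -1},
  {"x": -0.056,"y": 0.009,"z": -0.013,"wx": 0,"wy": 0,"wz": 0,"hand": -1},
  {"x": -0.056,"y": 0.009,"z": -0.01,"wx": 0,"wy": 0,"wz": 0,"hand": -1},
  {"x": -0.056,"y": 0.009,"z": -0.007,"wx": 0,"wy": 0,"wz": 0,"hand": -1},
  {"x": -0.056,"y": 0.008,"z": -0.003,"wx": 0,"wy": 0,"wz": 0,"hand": -1},
  {"x": -0.057,"y": 0.009,"z": 0,"wx": 0,"wy": 0,"wz": 0,"hand": -1},
])

```text
time: 6.87
tool_pos: [0.5208, 0.2738, 0.2352]
tool_rot: [-0.0, -0.663, 0.749, 0.0]
contact_force: [0.1, -0.6, 0.5]
gripper_width: 0.001
grasp_force: 0.2
```

send_rows([
  {"x": -0.055,"y": 0.009,"z": 0,"wx": 0,"wy": 0,"wz": 0,"hand": -1},
  {"x": -0.05,"y": 0.009,"z": 0,"wx": 0,"wy": 0,"wz": 0,"hand": -1},
  {"x": -0.05,"y": 0.009,"z": 0,"wx": 0,"wy": 0,"wz": 0,"hand": -1},
  {"x": -0.05,"y": 0.009,"z": 0,"wx": 0,"wy": 0,"wz": 0,"hand": -1},
  {"x": -0.05,"y": 0.009,"z": -0.1,"wx": 0,"wy": 0,"wz": 0,"hand": -1},
  {"x": 0,"y": 0,"z": -0.2,"wx": 0,"wy": 0,"wz": 0,"hand": -1},
  {"x": 0,"y": 0,"z": -0.2,"wx": 0,"wy": 0,"wz": 0,"hand": -1},
  {"x": 0,"y": 0,"z": -0.2,"wx": 0,"wy": 0,"wz": 0,"hand": -1},
  {"x": 0,"y": 0,"z": -0.1,"wx": 0,"wy": 0,"wz": 0,"hand": -1},
  {"x": 0,"y": 0,"z": 0,"wx": 0,"wy": 0,"wz": 0,"hand": -1},
])

```text
time: 7.7
tool_pos: [0.5203, 0.3126, 0.3618]
tool_rot: [0.005, -0.663, 0.749, -0.001]
contact_force: [0.5, 0.4, 0.9]
gripper_width: -0.003
grasp_force: 0.0
```

Run:
```python
from h import *
print(manip.state()["tool_pos"])
rows([((.524,.15,.31),265,0,8)],0)
```

```text
[0.52028893 0.31263321 0.36184401]
0.134 -0.019 0.043 | -0.001 0.001 -0.005 | n
0.134 -0.019 0.043 | -0.001 0.001 -0.005 | n
0.135 -0.018 0.043 | -0.001 0.001 -0.005 | n
0.135 -0.018 0.043 | -0.001 0.001 -0.005 | n
0.134 -0.017 0.043 | -0.001 0.001 -0.005 | n
0.135 -0.016 0.043 | -0.001 0.001 -0.005 | n
0.135 -0.016 0.043 | -0.001 0.001 -0.005 | n
0.134 -0.016 0.043 | -0.001 0.001 -0.005 | n
  -> [0.5241 0.15   0.31  ] 0.0035
```

send_rows([
  {"x": 0.15,"y": -0.02,"z": 0.04,"wx": 0,"wy": 0,"wz": -0.005,"hand": 0},
  {"x": 0.15,"y": -0.02,"z": 0.04,"wx": 0,"wy": 0,"wz": -0.005,"hand": 0},
  {"x": 0.15,"y": -0.02,"z": 0.04,"wx": 0,"wy": 0,"wz": -0.005,"hand": 0},
  {"x": 0.15,"y": -0.02,"z": 0.04,"wx": 0,"wy": 0,"wz": -0.005,"hand": 0},
  {"x": 0.15,"y": -0.02,"z": 0.04,"wx": 0,"wy": 0,"wz": -0.005,"hand": 0},
  {"x": 0.15,"y": -0.02,"z": 0.04,"wx": 0,"wy": 0,"wz": -0.005,"hand": 0},
  {"x": 0.15,"y": -0.02,"z": 0.04,"wx": 0,"wy": 0,"wz": -0.005,"hand": 0},
  {"x": 0.15,"y": -0.02,"z": 0.04,"wx": 0,"wy": 0,"wz": 0,"hand": 0},
  {"x": 0.1,"y": -0.02,"z": 0.04,"wx": 0,"wy": 0,"wz": 0,"hand": 0},
  {"x": 0,"y": 0,"z": 0,"wx": 0,"wy": 0,"wz": 0,"hand": 0},
])

```text
time: 8.53
tool_pos: [0.524, 0.1125, 0.298]
tool_rot: [-0.002, -0.672, 0.741, 0.001]
contact_force: [-0.9, -0.3, -0.3]
gripper_width: 0.498
grasp_force: 0.0
```

Run:
```python
from h import *
s,R=st(); print(s["tool_pos"],s["joint_pos"],s["gripper_width"])
c=calibration("wrist"); im=grab_frame("wrist"); cv2.imwrite("pics/w1.png",im)
np.savez("w1.npz",**c)
```

```text
[0.52400831 0.112543   0.29797351] [ 7.32067373e-02 -1.88801111e-01  1.73284743e+00 -1.02062983e-03
  1.60247570e+00 -2.97135583e+00] 0.4984015536330957
```

View pics/w1.png

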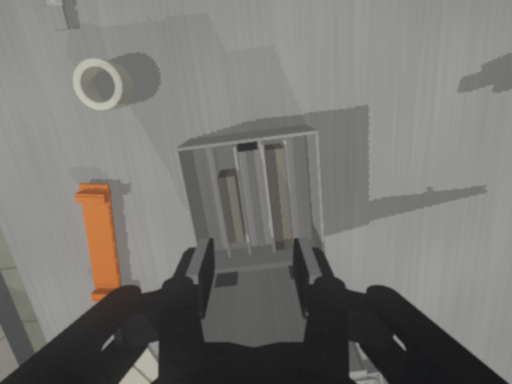

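The wrist view shows the lid upright at the bottom. The long stone is in the right-hand gap (265–292, 143–248), and the short stone is at left (218–245, 168–240). The long stone is therefore in gap_a. I measure it by its tint.

Run:
```python
from h import *
c=dict(np.load("w1.npz")); im=cv2.imread("pics/w1.png").astype(int)
print(im[200,214:300].tolist()[::4])
d=im[...,2]-im[...,0]
m=(d>8).astype(np.uint8); m[:135]=0; m[260:]=0; m[:,:205]=0; m[:,310:]=0
n,l,s,ce=cv2.connectedComponentsWithStats(m)
for i in range(1,n):
    if s[i,4]>100:
        r=cv2.minAreaRect(np.argwhere(l==i)[:,::-1].astype(np.float32)); bp=cv2.boxPoints(r)
        P=np.array([ray(c,p,.056) for p in bp]); print(s[i],r); print(P.round(4),P.mean(0).round(4),[np.linalg.norm(P[k]-P[k-1]).round(4) for k in range(4)])
bc=np.array([.5255,.170]);bx=np.array([-.033,1]);by=np.array([-1,-.033])
for k in(35,-35):print("gap",bc+by*k*.001, proj(c,[*(bc+by*k*.001),.056]))
for q in [(179,150),(317,131)]: print("free wall corner",ray(c,q,.084))
```

```text
[[111, 113, 113], [121, 123, 125], [85, 90, 93], [84, 89, 91], [101, 108, 113], [104, 113, 118], [79, 86, 90], [114, 116, 116], [122, 124, 125], [117, 118, 120], [106, 108, 108], [104, 106, 106], [122, 124, 125], [127, 129, 130], [92, 96, 98], [84, 88, 91], [83, 87, 90], [105, 113, 118], [105, 114, 117], [119, 121, 122], [118, 120, 122], [108, 110, 111]]
[274 147  19 102 945] ((282.57403564453125, 197.49337768554688), (101.22179412841797, 10.65883731842041), 84.8826904296875)
[[0.4958 0.0977 0.056 ]
 [0.4818 0.0978 0.056 ]
 [0.4782 0.2472 0.056 ]
 [0.4939 0.2472 0.056 ]] [0.4874 0.1725 0.056 ] [np.float64(0.1495), np.float64(0.014), np.float64(0.1494), np.float64(0.0157)]
[225 170  19  72 702] ((234.29998779296875, 205.60000610351562), (71.98348236083984, 11.455130577087402), 81.8698959350586)
[[0.5642 0.1225 0.056 ]
 [0.5487 0.1218 0.056 ]
 [0.5463 0.2289 0.056 ]
 [0.5631 0.2299 0.056 ]] [0.5556 0.1758 0.056 ] [np.float64(0.1074), np.float64(0.0155), np.float64(0.1072), np.float64(0.0168)]
gap [0.4905   0.168845] [280.43394805 198.07503604]
gap [0.5605   0.171155] [230.63133278 204.28041136]
free wall corner [0.6115571  0.08486561 0.084     ]
free wall corner [0.44293941 0.07841975 0.084     ]
```

Run:
```python
from h import *
rows([((.491,.171,.12),271.4,0,8),((.491,.171,.042),271.4,0,8)],0)
```

```text
-0.045 0.032 0.149 | 0.001 -0.0 -0.019 | n
-0.045 0.031 0.149 | 0.001 -0.0 -0.019 | n
-0.046 0.03 0.149 | 0.001 -0.0 -0.019 | n
-0.046 0.03 0.149 | 0.001 -0.0 -0.019 | n
-0.047 0.029 0.149 | 0.001 -0.0 -0.019 | n
-0.047 0.029 0.149 | 0.001 -0.0 -0.019 | n
-0.047 0.028 0.149 | 0.001 -0.0 -0.019 | n
-0.048 0.027 0.149 | 0.001 -0.0 -0.019 | n
  -> [0.491  0.171  0.1201] 0.0027
0.0 0.0 0.065 | -0.0 -0.0 -0.0 | n
0.0 0.0 0.065 | -0.0 -0.0 -0.0 | n
0.0 0.0 0.065 | -0.0 -0.0 -0.0 | n
0.0 0.0 0.065 | -0.0 -0.0 -0.0 | n
0.0 0.0 0.065 | -0.0 -0.0 -0.0 | n
0.0 0.0 0.065 | -0.0 -0.0 -0.0 | n
0.0 0.001 0.065 | -0.0 -0.0 -0.0 | n
0.0 0.0 0.065 | -0.0 -0.0 -0.0 | n
  -> [0.4911 0.171  0.0421] 0.0027
```

send_rows([
  {"x": -0.045,"y": 0.032,"z": 0.149,"wx": 0.001,"wy": 0,"wz": -0.019,"hand": 0.15},
  {"x": -0.045,"y": 0.031,"z": 0.149,"wx": 0.001,"wy": 0,"wz": -0.019,"hand": 0.15},
  {"x": -0.046,"y": 0.03,"z": 0.149,"wx": 0.001,"wy": 0,"wz": -0.019,"hand": 0.15},
  {"x": -0.046,"y": 0.03,"z": 0.149,"wx": 0.001,"wy": 0,"wz": -0.019,"hand": 0.15},
  {"x": -0.047,"y": 0.029,"z": 0.149,"wx": 0.001,"wy": 0,"wz": -0.019,"hand": 0.15},
  {"x": -0.047,"y": 0.029,"z": 0.149,"wx": 0.001,"wy": 0,"wz": -0.019,"hand": 0.15},
  {"x": -0.047,"y": 0.028,"z": 0.149,"wx": 0.001,"wy": 0,"wz": -0.019,"hand": 0.15},
  {"x": -0.048,"y": 0.027,"z": 0.149,"wx": 0.001,"wy": 0,"wz": -0.019,"hand": 0.15},
  {"x": 0,"y": 0,"z": 0,"wx": 0,"wy": 0,"wz": 0,"hand": 0.15},
  {"x": 0,"y": 0,"z": 0,"wx": 0,"wy": 0,"wz": 0,"hand": 0.15},
])

```text
time: 9.42
tool_pos: [0.491, 0.1727, 0.121]
tool_rot: [-0.001, 0.717, -0.697, 0.001]
contact_force: [-0.0, -0.7, 0.7]
gripper_width: 0.581
grasp_force: 0.0
```

Run:
```python
from h import *
s,R=st(); print(s["tool_pos"],s["joint_pos"]); c=calibration("wrist"); im=grab_frame("wrist").astype(int)
for y0 in (.11,.14):
    u,v=proj(c,[.491,y0,.056]).round().astype(int); print(u,v)
    row=im[v]; d=row[:,2]-row[:,0]; k=np.where(d[max(u-60,0):u+60]>4)[0]+max(u-60,0); print(k.min(),k.max(),ray(c,(k.min()-.5,v),.056),ray(c,(k.max()+.5,v),.056))
    print(row[u-40:u+40:4].mean(1).round(),d[u-40:u+40:4])
cv2.imwrite("pics/w2.png",im)
```

```text
[0.4909897  0.17269328 0.12095832] [ 1.95891342e-01 -1.05055397e-01  1.95776380e+00 -1.40248865e-03
  1.28629261e+00 -2.97243398e+00]
256 123
235 271 [0.50590729 0.1102784  0.056     ] [0.48033615 0.10957759 0.056     ]
[124. 143. 146. 146. 178. 110. 108. 108. 107. 108. 141. 141. 141. 139.
 141. 151. 143. 144. 129. 127.] [ 3  4  4  4  4  8  8  8  8  9 15 15 15 16  3  4  4  3  3  4]
255 166
235 270 [0.50568645 0.14063093 0.056     ] [0.47964901 0.13990476 0.056     ]
[126. 125. 146. 145. 168. 131. 108. 108. 107. 103. 135. 134. 133. 139.
 136. 149. 142. 141. 129. 126.] [ 2  2  4  4  4  5  8  8  8  9 13 14 15 16  3  3  3  3  4  3][ WARN:0@0.553] global loadsave.cpp:1063 imwrite_ Unsupported depth image for selected encoder is fallbacked to CV_8U.
```

View pics/w2.png

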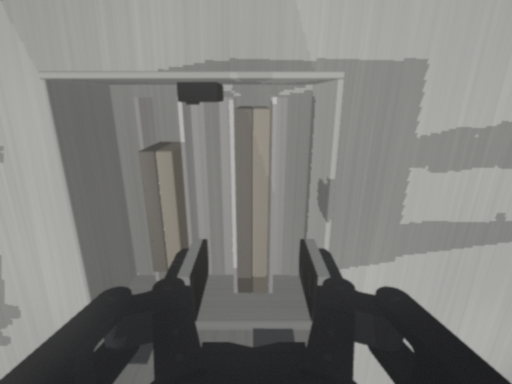

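The fingers straddle the long stone (234–270) and clear the short one. I descend and close.

send_rows([
  {"x": 0.001,"y": -0.009,"z": 0.066,"wx": 0,"wy": 0,"wz": 0,"hand": 0.15},
  {"x": 0.001,"y": 0,"z": 0.066,"wx": 0,"wy": 0,"wz": 0,"hand": 0.15},
  {"x": 0.001,"y": 0,"z": 0.066,"wx": 0,"wy": 0,"wz": 0,"hand": 0.15},
  {"x": 0.001,"y": 0,"z": 0.066,"wx": 0,"wy": 0,"wz": 0,"hand": 0.15},
  {"x": 0.001,"y": 0,"z": 0.066,"wx": 0,"wy": 0,"wz": 0,"hand": 0.15},
  {"x": 0.001,"y": 0,"z": 0.066,"wx": 0,"wy": 0,"wz": 0,"hand": 0.15},
  {"x": 0,"y": 0,"z": 0.066,"wx": 0,"wy": 0,"wz": 0,"hand": 0.15},
  {"x": 0,"y": 0,"z": 0.06,"wx": 0,"wy": 0,"wz": 0,"hand": 0.15},
  {"x": 0,"y": 0,"z": 0,"wx": 0,"wy": 0,"wz": 0,"hand": 0.15},
  {"x": 0,"y": 0,"z": 0,"wx": 0,"wy": 0,"wz": 0,"hand": 0.15},
])

```text
time: 10.3
tool_pos: [0.4937, 0.171, 0.0431]
tool_rot: [-0.001, 0.716, -0.698, 0.002]
contact_force: [0.2, 1.0, 0.7]
gripper_width: 0.577
grasp_force: 0.0
```

send_rows([
  {"x": 0,"y": 0,"z": 0,"wx": 0,"wy": 0,"wz": 0,"hand": -1},
  {"x": 0,"y": 0,"z": 0,"wx": 0,"wy": 0,"wz": 0,"hand": -1},
  {"x": 0,"y": 0,"z": 0,"wx": 0,"wy": 0,"wz": 0,"hand": -1},
  {"x": 0,"y": 0,"z": 0,"wx": 0,"wy": 0,"wz": 0,"hand": -1},
  {"x": 0,"y": 0,"z": 0,"wx": 0,"wy": 0,"wz": 0,"hand": -1},
  {"x": 0,"y": 0,"z": 0,"wx": 0,"wy": 0,"wz": 0,"hand": -1},
  {"x": 0,"y": 0,"z": 0,"wx": 0,"wy": 0,"wz": 0,"hand": -1},
  {"x": 0,"y": 0,"z": 0,"wx": 0,"wy": 0,"wz": 0,"hand": -1},
  {"x": 0,"y": 0,"z": 0,"wx": 0,"wy": 0,"wz": 0,"hand": -1},
  {"x": 0,"y": 0,"z": 0,"wx": 0,"wy": 0,"wz": 0,"hand": -1},
])

```text
time: 11.13
tool_pos: [0.4943, 0.1713, 0.045]
tool_rot: [-0.002, 0.716, -0.698, 0.002]
contact_force: [-3.9, 0.0, 5.5]
gripper_width: 0.271
grasp_force: 59.6
```

send_rows([
  {"x": 0,"y": 0,"z": -0.03,"wx": 0,"wy": 0,"wz": 0,"hand": -1},
  {"x": 0,"y": 0,"z": -0.05,"wx": 0,"wy": 0,"wz": 0,"hand": -1},
  {"x": 0,"y": 0,"z": -0.08,"wx": 0,"wy": 0,"wz": 0,"hand": -1},
  {"x": 0,"y": 0,"z": -0.1,"wx": 0,"wy": 0,"wz": 0,"hand": -1},
  {"x": 0,"y": 0,"z": -0.1,"wx": 0,"wy": 0,"wz": 0,"hand": -1},
  {"x": 0,"y": 0,"z": -0.1,"wx": 0,"wy": 0,"wz": 0,"hand": -1},
  {"x": 0,"y": 0,"z": -0.1,"wx": 0,"wy": 0,"wz": 0,"hand": -1},
  {"x": 0,"y": 0,"z": -0.1,"wx": 0,"wy": 0,"wz": 0,"hand": -1},
  {"x": 0,"y": 0,"z": -0.08,"wx": 0,"wy": 0,"wz": 0,"hand": -1},
  {"x": 0,"y": 0,"z": -0.05,"wx": 0,"wy": 0,"wz": 0,"hand": -1},
])

```text
time: 11.97
tool_pos: [0.4942, 0.1713, 0.1648]
tool_rot: [-0.003, 0.716, -0.698, 0.003]
contact_force: [-0.1, 0.5, -3.6]
gripper_width: 0.272
grasp_force: 59.3
```

Run:
```python
from h import *
s,R=st(); print(s["tool_pos"],s["joint_pos"],s["grasp_force"],s["contact_force"])
rows([((.50,-.02,.16),258,0,10),((.50,-.02,.14),258,58,10)],0)
```

```text
[0.49424453 0.17129039 0.16484829] [ 1.92044686e-01 -1.48974893e-01  1.92042778e+00 -1.43861574e-03
  1.36101131e+00 -2.97505113e+00] 59.27958355285227 [-0.11878501  0.47455954 -3.63469342]
0.128 -0.001 0.003 | -0.001 0.0 0.03 | n
0.127 -0.003 0.003 | -0.001 0.0 0.03 | n
0.127 -0.007 0.003 | -0.001 0.0 0.03 | n
0.127 -0.009 0.003 | -0.001 0.0 0.03 | n
0.127 -0.013 0.003 | -0.001 0.0 0.03 | n
0.127 -0.015 0.003 | -0.001 0.0 0.03 | n
0.126 -0.019 0.003 | -0.001 0.0 0.03 | n
0.126 -0.021 0.004 | -0.001 0.0 0.03 | n
0.125 -0.025 0.003 | -0.001 0.0 0.03 | n
0.125 -0.027 0.004 | -0.001 0.0 0.03 | n
  -> [ 0.5  -0.02  0.16] 0.0018
0.0 0.0 0.013 | 0.129 0.0 -0.0 | n
0.0 0.001 0.013 | 0.129 0.0 -0.0 | n
0.0 0.003 0.013 | 0.129 0.0 -0.0 | n
0.0 0.004 0.013 | 0.129 0.0 -0.0 | n
0.0 0.005 0.012 | 0.129 0.0 -0.0 | n
0.0 0.007 0.012 | 0.129 0.0 -0.0 | n
0.0 0.008 0.011 | 0.129 0.0 -0.0 | n
0.0 0.009 0.01 | 0.129 0.0 -0.0 | n
0.0 0.009 0.009 | 0.129 0.0 -0.0 | n
0.0 0.011 0.009 | 0.129 0.0 -0.0 | n
  -> [ 0.5    -0.0199  0.1399] 0.0025
```

Run:
```python
from h import *
rows([((.53,-.03,.16),246,0,10),((.53,-.03,.13),246,-52,10)],0)
```

```text
0.135 -0.02 0.003 | -0.001 0.0 0.057 | n
0.134 -0.026 0.003 | -0.001 0.0 0.057 | n
0.132 -0.032 0.003 | -0.001 0.0 0.057 | n
0.131 -0.038 0.003 | -0.001 0.0 0.057 | n
0.129 -0.044 0.004 | -0.001 0.0 0.057 | n
0.127 -0.05 0.003 | -0.001 0.0 0.057 | n
0.124 -0.056 0.003 | -0.001 0.0 0.057 | n
0.122 -0.061 0.004 | -0.001 0.0 0.057 | n
0.119 -0.066 0.003 | -0.001 0.0 0.057 | n
0.116 -0.072 0.004 | -0.001 0.0 0.057 | n
  -> [ 0.53   -0.03    0.1599] 0.0039
0.0 0.0 0.02 | -0.116 0.0 -0.0 | n
0.0 -0.002 0.02 | -0.116 0.0 -0.0 | n
0.0 -0.004 0.02 | -0.116 0.0 -0.0 | n
0.0 -0.005 0.019 | -0.116 0.0 -0.0 | n
0.0 -0.007 0.019 | -0.116 0.0 -0.0 | n
0.0 -0.009 0.018 | -0.116 0.0 -0.0 | n
0.0 -0.01 0.017 | -0.116 0.0 -0.0 | n
0.0 -0.012 0.016 | -0.116 0.0 -0.0 | n
0.0 -0.013 0.015 | -0.116 0.0 -0.0 | n
0.0 -0.014 0.013 | -0.116 0.0 -0.0 | n
  -> [ 0.53   -0.0299  0.1301] 0.0047
```

send_rows([
  {"x": 0.135,"y": -0.02,"z": 0.003,"wx": 0,"wy": 0,"wz": 0.057,"hand": -1},
  {"x": 0.134,"y": -0.026,"z": 0.003,"wx": 0,"wy": 0,"wz": 0.057,"hand": -1},
  {"x": 0.132,"y": -0.032,"z": 0.003,"wx": 0,"wy": 0,"wz": 0.057,"hand": -1},
  {"x": 0.131,"y": -0.038,"z": 0.003,"wx": 0,"wy": 0,"wz": 0.057,"hand": -1},
  {"x": 0.129,"y": -0.044,"z": 0.004,"wx": 0,"wy": 0,"wz": 0.057,"hand": -1},
  {"x": 0.127,"y": -0.05,"z": 0.003,"wx": 0,"wy": 0,"wz": 0.057,"hand": -1},
  {"x": 0.124,"y": -0.056,"z": 0.003,"wx": 0,"wy": 0,"wz": 0.057,"hand": -1},
  {"x": 0.122,"y": -0.061,"z": 0.004,"wx": 0,"wy": 0,"wz": 0.057,"hand": -1},
  {"x": 0.119,"y": -0.066,"z": 0.003,"wx": 0,"wy": 0,"wz": 0.057,"hand": -1},
  {"x": 0.116,"y": -0.072,"z": 0.004,"wx": 0,"wy": 0,"wz": 0.057,"hand": -1},
])

```text
time: 12.8
tool_pos: [0.529, -0.0311, 0.1576]
tool_rot: [0.002, -0.542, 0.84, -0.002]
contact_force: [-0.3, 0.6, -4.9]
gripper_width: 0.273
grasp_force: 59.2
```

send_rows([
  {"x": 0,"y": 0,"z": 0.02,"wx": -0.116,"wy": 0,"wz": 0,"hand": -1},
  {"x": 0,"y": -0.002,"z": 0.02,"wx": -0.116,"wy": 0,"wz": 0,"hand": -1},
  {"x": 0,"y": -0.004,"z": 0.02,"wx": -0.116,"wy": 0,"wz": 0,"hand": -1},
  {"x": 0,"y": -0.005,"z": 0.019,"wx": -0.116,"wy": 0,"wz": 0,"hand": -1},
  {"x": 0,"y": -0.007,"z": 0.019,"wx": -0.116,"wy": 0,"wz": 0,"hand": -1},
  {"x": 0,"y": -0.009,"z": 0.018,"wx": -0.116,"wy": 0,"wz": 0,"hand": -1},
  {"x": 0,"y": -0.01,"z": 0.017,"wx": -0.116,"wy": 0,"wz": 0,"hand": -1},
  {"x": 0,"y": -0.012,"z": 0.016,"wx": -0.116,"wy": 0,"wz": 0,"hand": -1},
  {"x": 0,"y": -0.013,"z": 0.015,"wx": -0.116,"wy": 0,"wz": 0,"hand": -1},
  {"x": 0,"y": -0.014,"z": 0.013,"wx": -0.116,"wy": 0,"wz": 0,"hand": -1},
])

```text
time: 13.63
tool_pos: [0.5305, -0.0306, 0.1276]
tool_rot: [-0.237, -0.489, 0.755, 0.368]
contact_force: [-0.4, -0.1, -4.5]
gripper_width: 0.272
grasp_force: 59.9
```

Run:
```python
from h import *
s,R=st(); print(s["tool_pos"],s["joint_pos"],s["grasp_force"],s["contact_force"]);print(R.as_matrix().round(3))
rows([((.53,-.03,.037),246,-52,7)],0)
```

```text
[ 0.53054191 -0.03063319  0.12755677] [-0.26451858  0.50033516  1.44478873  0.14460013  2.09138791 -2.97336193] 59.93441864848137 [-0.35259032 -0.07919385 -4.49663635]
[[-0.41  -0.564 -0.717]
 [-0.912  0.251  0.324]
 [-0.002  0.787 -0.617]]
-0.0 -0.067 0.054 | -0.0 0.001 -0.0 | n
-0.0 -0.067 0.054 | -0.0 0.001 -0.0 | n
-0.0 -0.068 0.054 | -0.0 0.001 -0.0 | n
-0.0 -0.067 0.054 | -0.0 0.001 -0.0 | n
-0.001 -0.068 0.054 | -0.0 0.001 -0.0 | n
-0.0 -0.067 0.053 | -0.0 0.001 -0.0 | n
-0.001 -0.068 0.054 | -0.0 0.001 -0.0 | n
  -> [ 0.53   -0.03    0.0369] 0.0024
```

send_rows([
  {"x": 0,"y": -0.067,"z": 0.054,"wx": 0,"wy": 0,"wz": 0,"hand": -1},
  {"x": 0,"y": -0.067,"z": 0.054,"wx": 0,"wy": 0,"wz": 0,"hand": -1},
  {"x": 0,"y": -0.067,"z": 0.054,"wx": 0,"wy": 0,"wz": 0,"hand": -1},
  {"x": 0,"y": -0.067,"z": 0.054,"wx": 0,"wy": 0,"wz": 0,"hand": -1},
  {"x": 0,"y": -0.067,"z": 0.054,"wx": 0,"wy": 0,"wz": 0,"hand": -1},
  {"x": 0,"y": -0.067,"z": 0.054,"wx": 0,"wy": 0,"wz": 0,"hand": -1},
  {"x": 0,"y": -0.067,"z": 0.054,"wx": 0,"wy": 0,"wz": 0,"hand": -1},
  {"x": 0,"y": -0.005,"z": 0.004,"wx": 0,"wy": 0,"wz": 0,"hand": -1},
  {"x": 0,"y": -0.005,"z": 0.004,"wx": 0,"wy": 0,"wz": 0,"hand": -1},
  {"x": 0,"y": 0,"z": 0,"wx": 0,"wy": 0,"wz": 0,"hand": -1},
])

```text
time: 14.47
tool_pos: [0.5286, -0.0295, 0.0359]
tool_rot: [-0.237, -0.489, 0.755, 0.368]
contact_force: [-0.0, 0.2, -3.7]
gripper_width: 0.275
grasp_force: 60.1
```

Run:
```python
from h import *
s,R=st(); print(s["tool_pos"],s["contact_force"])
```

```text
[ 0.52859234 -0.02949139  0.03585394] [-0.04164106  0.17369522 -3.74274291]
```

send_rows([
  {"x": 0,"y": -0.005,"z": 0.004,"wx": 0,"wy": 0,"wz": 0,"hand": -1},
  {"x": 0,"y": -0.005,"z": 0.004,"wx": 0,"wy": 0,"wz": 0,"hand": -1},
  {"x": 0,"y": 0,"z": 0,"wx": 0,"wy": 0,"wz": 0,"hand": -1},
  {"x": 0,"y": 0,"z": 0,"wx": 0,"wy": 0,"wz": 0,"hand": -0.4},
  {"x": 0,"y": 0,"z": 0,"wx": 0,"wy": 0,"wz": 0,"hand": -0.35},
  {"x": 0,"y": 0,"z": 0,"wx": 0,"wy": 0,"wz": 0,"hand": -0.3},
  {"x": 0,"y": 0,"z": 0,"wx": 0,"wy": 0,"wz": 0,"hand": -0.25},
  {"x": 0,"y": 0,"z": 0,"wx": 0,"wy": 0,"wz": 0,"hand": -0.2},
  {"x": 0,"y": 0,"z": 0,"wx": 0,"wy": 0,"wz": 0,"hand": -0.2},
  {"x": 0,"y": 0,"z": 0,"wx": 0,"wy": 0,"wz": 0,"hand": -0.2},
])

```text
time: 15.3
tool_pos: [0.5286, -0.0295, 0.034]
tool_rot: [-0.237, -0.489, 0.755, 0.368]
contact_force: [1.2, -1.1, -0.2]
gripper_width: 0.403
grasp_force: 0.7
```

send_rows([
  {"x": 0,"y": 0,"z": -0.03,"wx": 0,"wy": 0,"wz": 0,"hand": -0.2},
  {"x": 0,"y": 0,"z": -0.03,"wx": 0,"wy": 0,"wz": 0,"hand": -0.2},
  {"x": 0,"y": 0,"z": -0.03,"wx": 0,"wy": 0,"wz": 0,"hand": -0.2},
  {"x": 0,"y": 0,"z": -0.05,"wx": 0,"wy": 0,"wz": 0,"hand": -0.2},
  {"x": 0,"y": 0,"z": -0.08,"wx": 0,"wy": 0,"wz": 0,"hand": -0.2},
  {"x": 0,"y": 0,"z": -0.1,"wx": 0,"wy": 0,"wz": 0,"hand": -0.2},
  {"x": 0,"y": 0,"z": -0.15,"wx": 0,"wy": 0,"wz": 0,"hand": -0.2},
  {"x": 0,"y": 0,"z": -0.15,"wx": 0,"wy": 0,"wz": 0,"hand": -0.2},
  {"x": 0,"y": 0,"z": -0.15,"wx": 0,"wy": 0,"wz": 0,"hand": 0},
  {"x": 0,"y": 0,"z": 0,"wx": 0,"wy": 0,"wz": 0,"hand": 0},
])

```text
time: 16.13
tool_pos: [0.6149, -0.0685, 0.109]
tool_rot: [-0.234, -0.49, 0.756, 0.365]
contact_force: [0.4, -0.7, 1.1]
gripper_width: 0.498
grasp_force: 0.0
```

Run:
```python
from h import *
s,R=st(); print(s["tool_pos"],s["joint_pos"],s["contact_force"])
im=grab_frame("top"); cv2.imwrite("pics/t2.png",im)
im2=grab_frame("scene"); 
cv2.imwrite("pics/m2.png",np.hstack([cv2.resize(im[100:300,170:400],None,fx=1.7,fy=1.7),cv2.resize(im2[120:320,130:360],None,fx=1.7,fy=1.7)]))
```

```text
[ 0.61492829 -0.06853274  0.10901904] [-0.28213933  0.70339193  1.18244372  0.13321795  2.14454538 -2.98384659] [ 0.42215371 -0.73960305  1.05813214]
```

View pics/m2.png

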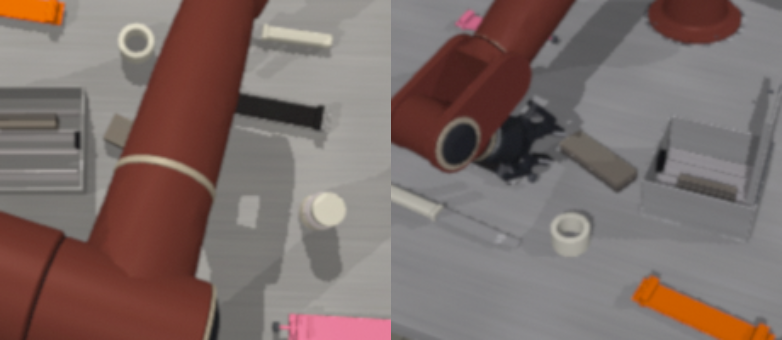

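The scene crop shows the stone lying flat on the bench at (598,160), with the jar, tape and knife undisturbed. I untilt and turn the wrist half round to regrasp.

Run:
```python
from h import *
rows([((.58,-.01,.24),246,0,10),((.55,.02,.25),156,0,13),((.55,.02,.25),70,0,13)],0)
```

```text
-0.026 0.092 -0.028 | 0.115 0.0 -0.0 | n
-0.026 0.089 -0.036 | 0.115 0.0 -0.0 | n
-0.026 0.085 -0.044 | 0.115 0.0 -0.0 | n
-0.026 0.081 -0.051 | 0.115 0.0 -0.0 | n
-0.026 0.076 -0.059 | 0.115 0.0 -0.0 | n
-0.027 0.071 -0.065 | 0.115 0.0 -0.0 | n
-0.026 0.064 -0.071 | 0.115 0.0 -0.0 | n
-0.027 0.058 -0.077 | 0.115 0.0 -0.0 | n
-0.026 0.051 -0.082 | 0.115 0.0 -0.0 | n
-0.027 0.043 -0.085 | 0.115 0.0 -0.0 | n
  -> [ 0.58   -0.01    0.2399] 0.0042
-0.008 0.02 -0.005 | 0.0 0.0 0.154 | n
-0.005 0.021 -0.005 | 0.0 0.0 0.154 | n
-0.003 0.022 -0.005 | 0.0 0.0 0.154 | n
0.0 0.022 -0.005 | 0.0 0.0 0.154 | n
0.003 0.022 -0.005 | 0.0 0.0 0.154 | n
0.005 0.021 -0.005 | 0.0 0.0 0.154 | n
0.008 0.02 -0.005 | 0.0 0.0 0.154 | n
0.01 0.019 -0.005 | 0.0 0.0 0.154 | n
0.012 0.018 -0.005 | 0.0 0.0 0.154 | n
0.014 0.016 -0.005 | 0.0 0.0 0.154 | n
0.016 0.014 -0.006 | 0.0 0.0 0.154 | n
0.018 0.012 -0.005 | 0.0 0.0 0.154 | n
0.02 0.011 -0.006 | 0.0 0.0 0.154 | n
  -> [0.55   0.0201 0.25  ] 0.0054
-0.0 -0.0 0.0 | 0.0 -0.0 0.147 | n
-0.0 -0.0 0.0 | 0.0 -0.0 0.147 | n
-0.0 -0.0 0.0 | 0.0 -0.0 0.147 | n
-0.0 -0.0 0.0 | 0.0 -0.0 0.147 | n
-0.0 -0.0 0.0 | 0.0 -0.0 0.147 | n
-0.0 -0.0 0.0 | 0.0 -0.0 0.147 | n
-0.0 -0.0 0.0 | 0.0 -0.0 0.147 | n
-0.0 -0.0 0.0 | 0.0 -0.0 0.147 | n
-0.0 -0.0 0.0 | 0.0 -0.0 0.147 | n
-0.0 -0.0 0.0 | 0.0 -0.0 0.147 | n
-0.0 -0.0 0.0 | 0.0 -0.0 0.147 | n
-0.0 -0.0 0.0 | 0.0 -0.0 0.147 | n
-0.0 -0.0 0.0 | 0.0 -0.0 0.147 | n
  -> [0.55   0.0201 0.25  ] 0.0054
```

send_rows([
  {"x": -0.026,"y": 0.092,"z": -0.028,"wx": 0.115,"wy": 0,"wz": 0,"hand": 0.5},
  {"x": -0.026,"y": 0.089,"z": -0.036,"wx": 0.115,"wy": 0,"wz": 0,"hand": 0.5},
  {"x": -0.026,"y": 0.085,"z": -0.044,"wx": 0.115,"wy": 0,"wz": 0,"hand": 0.5},
  {"x": -0.026,"y": 0.081,"z": -0.051,"wx": 0.115,"wy": 0,"wz": 0,"hand": 0.5},
  {"x": -0.026,"y": 0.076,"z": -0.059,"wx": 0.115,"wy": 0,"wz": 0,"hand": 0.5},
  {"x": -0.027,"y": 0.071,"z": -0.065,"wx": 0.115,"wy": 0,"wz": 0,"hand": 0.5},
  {"x": -0.026,"y": 0.064,"z": -0.071,"wx": 0.115,"wy": 0,"wz": 0,"hand": 0.5},
  {"x": -0.027,"y": 0.058,"z": -0.077,"wx": 0.115,"wy": 0,"wz": 0,"hand": 0.5},
  {"x": -0.026,"y": 0.051,"z": -0.082,"wx": 0.115,"wy": 0,"wz": 0,"hand": 0.5},
  {"x": -0.027,"y": 0.043,"z": -0.085,"wx": 0.115,"wy": 0,"wz": 0,"hand": 0.5},
])

```text
time: 17.07
tool_pos: [0.5779, -0.009, 0.2386]
tool_rot: [0.001, -0.544, 0.839, 0.001]
contact_force: [-1.0, -0.3, 0.9]
gripper_width: 0.747
grasp_force: 0.0
```

send_rows([
  {"x": 0,"y": 0,"z": 0,"wx": 0,"wy": 0,"wz": 0.15,"hand": 0.5},
  {"x": 0,"y": 0,"z": 0,"wx": 0,"wy": 0,"wz": 0.15,"hand": 0.5},
  {"x": 0,"y": 0,"z": 0,"wx": 0,"wy": 0,"wz": 0.15,"hand": 0.5},
  {"x": 0,"y": 0,"z": 0,"wx": 0,"wy": 0,"wz": 0.15,"hand": 0.5},
  {"x": 0,"y": 0,"z": 0,"wx": 0,"wy": 0,"wz": 0.15,"hand": 0.5},
  {"x": 0,"y": 0,"z": 0,"wx": 0,"wy": 0,"wz": 0.15,"hand": 0.5},
  {"x": 0,"y": 0,"z": 0,"wx": 0,"wy": 0,"wz": 0.15,"hand": 0.5},
  {"x": 0,"y": 0,"z": 0,"wx": 0,"wy": 0,"wz": 0.15,"hand": 0.5},
  {"x": 0,"y": 0,"z": 0,"wx": 0,"wy": 0,"wz": 0.15,"hand": 0.5},
  {"x": 0,"y": 0,"z": 0,"wx": 0,"wy": 0,"wz": 0.15,"hand": 0.5},
])

```text
time: 17.9
tool_pos: [0.5778, -0.0092, 0.2372]
tool_rot: [-0.002, 0.017, 1.0, 0.002]
contact_force: [0.1, -0.5, 0.9]
gripper_width: 0.756
grasp_force: 0.0
```

send_rows([
  {"x": 0,"y": 0,"z": 0,"wx": 0,"wy": 0,"wz": 0.15,"hand": 0.5},
  {"x": 0,"y": 0,"z": 0,"wx": 0,"wy": 0,"wz": 0.15,"hand": 0.5},
  {"x": 0,"y": 0,"z": 0,"wx": 0,"wy": 0,"wz": 0.15,"hand": 0.5},
  {"x": 0,"y": 0,"z": 0,"wx": 0,"wy": 0,"wz": 0.15,"hand": 0.5},
  {"x": 0,"y": 0,"z": 0,"wx": 0,"wy": 0,"wz": 0.15,"hand": 0.5},
  {"x": 0,"y": 0,"z": 0,"wx": 0,"wy": 0,"wz": 0.15,"hand": 0.5},
  {"x": 0,"y": 0,"z": 0,"wx": 0,"wy": 0,"wz": 0.15,"hand": 0.5},
  {"x": 0,"y": 0,"z": 0,"wx": 0,"wy": 0,"wz": 0.15,"hand": 0.5},
  {"x": 0,"y": 0,"z": 0,"wx": 0,"wy": 0,"wz": 0.15,"hand": 0.5},
  {"x": 0,"y": 0,"z": 0,"wx": 0,"wy": 0,"wz": 0.15,"hand": 0.5},
])

```text
time: 18.73
tool_pos: [0.5777, -0.0091, 0.2371]
tool_rot: [-0.003, 0.57, 0.822, 0.0]
contact_force: [-0.5, 0.0, 0.5]
gripper_width: 0.75
grasp_force: 0.0
```

Run:
```python
from h import *
s,R=st(); print(s["tool_pos"],s["joint_pos"]);print(R.as_matrix().round(3))
rows([((.55,.03,.25),67,0,10)],0)
```

```text
[ 0.57774494 -0.00914941  0.23711601] [-0.14605106 -0.05920242  1.71484584  0.00297401  1.49110586 -0.50449238]
[[-0.351  0.937 -0.005]
 [ 0.937  0.351  0.004]
 [ 0.005 -0.003 -1.   ]]
0.031 -0.008 -0.008 | -0.001 -0.0 0.097 | n
0.03 -0.011 -0.008 | -0.001 -0.0 0.097 | n
0.029 -0.013 -0.009 | -0.001 -0.0 0.097 | n
0.028 -0.015 -0.008 | -0.001 -0.0 0.097 | n
0.027 -0.017 -0.009 | -0.001 -0.0 0.097 | n
0.026 -0.019 -0.008 | -0.001 -0.0 0.097 | n
0.024 -0.021 -0.009 | -0.001 -0.0 0.097 | n
0.023 -0.023 -0.009 | -0.001 -0.0 0.097 | n
0.021 -0.024 -0.008 | -0.001 -0.0 0.097 | n
0.019 -0.026 -0.009 | -0.001 -0.0 0.097 | n
  -> [0.55   0.03   0.2501] 0.0051
```

send_rows([
  {"x": 0.031,"y": -0.008,"z": -0.01,"wx": -0.001,"wy": 0,"wz": 0.097,"hand": 0.5},
  {"x": 0.03,"y": -0.011,"z": -0.01,"wx": -0.001,"wy": 0,"wz": 0.097,"hand": 0.5},
  {"x": 0.03,"y": -0.013,"z": -0.01,"wx": -0.001,"wy": 0,"wz": 0.097,"hand": 0.5},
  {"x": 0.03,"y": -0.015,"z": -0.01,"wx": -0.001,"wy": 0,"wz": 0.097,"hand": 0.5},
  {"x": 0.03,"y": -0.017,"z": -0.01,"wx": -0.001,"wy": 0,"wz": 0.097,"hand": 0.5},
  {"x": 0.025,"y": -0.02,"z": -0.01,"wx": -0.001,"wy": 0,"wz": 0.097,"hand": 0.5},
  {"x": 0.025,"y": -0.02,"z": -0.01,"wx": -0.001,"wy": 0,"wz": 0.097,"hand": 0.5},
  {"x": 0.025,"y": -0.022,"z": -0.01,"wx": -0.001,"wy": 0,"wz": 0.097,"hand": 0.5},
  {"x": 0.02,"y": -0.025,"z": -0.01,"wx": 0,"wy": 0,"wz": 0.097,"hand": 0.5},
  {"x": 0.02,"y": -0.025,"z": 0,"wx": 0,"wy": 0,"wz": 0.097,"hand": 0.5},
])

```text
time: 19.57
tool_pos: [0.5499, 0.031, 0.2511]
tool_rot: [-0.001, 0.834, 0.552, 0.002]
contact_force: [-0.3, 0.8, -0.6]
gripper_width: 0.755
grasp_force: 0.0
```

Run:
```python
from h import *
s,R=st(); print(s["tool_pos"],s["joint_pos"]);
c=calibration("wrist"); im=grab_frame("wrist"); cv2.imwrite("pics/w3.png",im); np.savez("w3.npz",**c)
```

```text
[0.5499232  0.03102509 0.25111085] [-0.08074495 -0.13753869  1.764465    0.00386803  1.51280556  0.32062002]
```

View pics/w3.png

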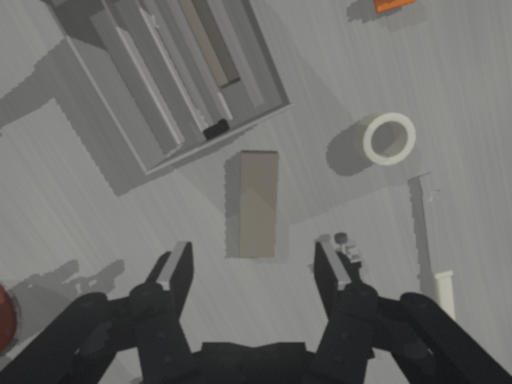

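The stone lies flat at pixels (239–278, 151–257) and the holder's screw is just visible at (345,245). I measure the stone's outline on the z = 25 mm plane.

```bash
cat > meas.py <<'E'
from h import *
def stone(c,im,z=.025,roi=None,th=6):
    d=cv2.GaussianBlur(im,(3,3),0).astype(int); d=d[...,2]-d[...,0]
    m=(d>th).astype(np.uint8)
    if roi: k=np.zeros_like(m); k[roi[1]:roi[3],roi[0]:roi[2]]=1; m*=k
    m=cv2.morphologyEx(m,cv2.MORPH_OPEN,np.ones((5,5),np.uint8))
    n,l,s,ce=cv2.connectedComponentsWithStats(m); i=1+s[1:,4].argmax(); print(s[i])
    pts=np.argwhere(l==i)[:,::-1]
    P=np.array([ray(c,p,z)[:2] for p in pts]).astype(np.float32)*1000
    r=cv2.minAreaRect(P); b=cv2.boxPoints(r); e=[b[1]-b[0],b[2]-b[1]]; e=max(e,key=np.linalg.norm); 
    print(r, "yaw",np.degrees(np.arctan2(e[1],e[0])))
E
python3 - <<'E'
from meas import *
c=dict(np.load("w3.npz")); im=cv2.imread("pics/w3.png")
d=im.astype(int);d=d[...,2]-d[...,0]; print(d[200,225:290:3],d[100:300:10,258])
for th in (5,7): stone(c,im,roi=(215,120,310,280),th=th)
print(proj(calibration("top"),[.5,0,.02]))
E
```

```text
[ 3  2  3  2  3 11 13 13 14 14 14 13 14 15 14 13 13 10  3  3  4  3] [ 3  2  3  3  4  4 14 14 14 14 13 13 14 14 13 13  4  2  3  2]
[ 239  151   40  107 4059]
((532.72509765625, -25.764144897460938), (152.40965270996094, 50.79055404663086), 66.12759399414062) yaw 66.12757
[ 239  152   40  106 3884]
((532.6435546875, -26.18193817138672), (151.01914978027344, 49.90048599243164), 65.56826782226562) yaw 65.568245
[246.44429167 194.43666544]
```

Run:
```python
from h import *
rows([((.5325,-.026,.10),66,0,10),((.5325,-.026,.005),66,0,8)],0)
```

```text
-0.04 0.005 0.101 | -0.0 -0.001 0.002 | n
-0.04 0.005 0.1 | -0.0 -0.001 0.002 | n
-0.04 0.005 0.101 | -0.0 -0.001 0.002 | n
-0.04 0.005 0.101 | -0.0 -0.001 0.002 | n
-0.04 0.005 0.101 | -0.0 -0.001 0.002 | n
-0.04 0.005 0.1 | -0.0 -0.001 0.002 | n
-0.04 0.005 0.101 | -0.0 -0.001 0.002 | n
-0.04 0.005 0.1 | -0.0 -0.001 0.002 | n
-0.04 0.004 0.101 | -0.0 -0.001 0.002 | n
-0.039 0.005 0.101 | -0.0 -0.001 0.002 | n
  -> [ 0.5325 -0.026   0.0999] 0.0032
0.0 -0.0 0.079 | -0.0 0.001 -0.0 | n
0.0 -0.0 0.079 | -0.0 0.001 -0.0 | n
0.0 -0.0 0.079 | -0.0 0.001 -0.0 | n
0.0 -0.0 0.079 | -0.0 0.001 -0.0 | n
0.0 -0.0 0.079 | -0.0 0.001 -0.0 | n
0.0 -0.0 0.079 | -0.0 0.001 -0.0 | n
0.0 -0.0 0.079 | -0.0 0.001 -0.0 | n
0.0 -0.0 0.08 | -0.0 0.001 -0.0 | n
  -> [ 0.5325 -0.026   0.005 ] 0.0031
```

send_rows([
  {"x": -0.04,"y": 0.005,"z": 0.1,"wx": 0,"wy": -0.001,"wz": 0.002,"hand": 0.5},
  {"x": -0.04,"y": 0.005,"z": 0.1,"wx": 0,"wy": -0.001,"wz": 0.002,"hand": 0.5},
  {"x": -0.04,"y": 0.005,"z": 0.1,"wx": 0,"wy": -0.001,"wz": 0.002,"hand": 0.5},
  {"x": -0.04,"y": 0.005,"z": 0.1,"wx": 0,"wy": -0.001,"wz": 0.002,"hand": 0.5},
  {"x": -0.04,"y": 0.005,"z": 0.1,"wx": 0,"wy": 0,"wz": 0.002,"hand": 0.5},
  {"x": -0.04,"y": 0.005,"z": 0.1,"wx": 0,"wy": 0,"wz": 0.002,"hand": 0.5},
  {"x": -0.04,"y": 0.005,"z": 0.1,"wx": 0,"wy": 0,"wz": 0.002,"hand": 0.5},
  {"x": -0.04,"y": 0.005,"z": 0.1,"wx": 0,"wy": 0,"wz": 0.002,"hand": 0.5},
  {"x": -0.04,"y": 0.005,"z": 0.1,"wx": 0,"wy": 0,"wz": 0.002,"hand": 0.5},
  {"x": -0.04,"y": 0.005,"z": 0.1,"wx": 0,"wy": 0,"wz": 0.002,"hand": 0.5},
])

```text
time: 20.45
tool_pos: [0.5337, -0.0273, 0.1005]
tool_rot: [-0.0, 0.837, 0.547, 0.001]
contact_force: [0.2, 1.0, -0.6]
gripper_width: 0.754
grasp_force: 0.0
```

send_rows([
  {"x": 0,"y": 0,"z": 0.09,"wx": 0,"wy": 0,"wz": 0,"hand": 0.5},
  {"x": 0,"y": 0,"z": 0.09,"wx": 0,"wy": 0,"wz": 0,"hand": 0.5},
  {"x": 0,"y": 0,"z": 0.09,"wx": 0,"wy": 0,"wz": 0,"hand": 0.5},
  {"x": 0,"y": 0,"z": 0.09,"wx": 0,"wy": 0,"wz": 0,"hand": 0.5},
  {"x": 0,"y": 0,"z": 0.09,"wx": 0,"wy": 0,"wz": 0,"hand": 0.5},
  {"x": 0,"y": 0,"z": 0.09,"wx": 0,"wy": 0,"wz": 0,"hand": 0.5},
  {"x": 0,"y": 0,"z": 0.05,"wx": 0,"wy": 0,"wz": 0,"hand": 0.5},
  {"x": 0,"y": 0,"z": 0.04,"wx": 0,"wy": 0,"wz": 0,"hand": 0.5},
  {"x": 0,"y": 0,"z": 0,"wx": 0,"wy": 0,"wz": 0,"hand": 0.5},
  {"x": 0,"y": 0,"z": 0,"wx": 0,"wy": 0,"wz": 0,"hand": 0.5},
])

```text
time: 21.28
tool_pos: [0.5355, -0.0273, 0.0081]
tool_rot: [0.001, 0.837, 0.547, 0.002]
contact_force: [0.4, -0.3, -0.9]
gripper_width: 0.749
grasp_force: 0.0
```

send_rows([
  {"x": 0,"y": 0,"z": 0,"wx": 0,"wy": 0,"wz": 0,"hand": 0.3},
  {"x": 0,"y": 0,"z": 0,"wx": 0,"wy": 0,"wz": 0,"hand": 0.25},
  {"x": 0,"y": 0,"z": 0,"wx": 0,"wy": 0,"wz": 0,"hand": 0.2},
  {"x": 0,"y": 0,"z": 0,"wx": 0,"wy": 0,"wz": 0,"hand": -1},
  {"x": 0,"y": 0,"z": 0,"wx": 0,"wy": 0,"wz": 0,"hand": -1},
  {"x": 0,"y": 0,"z": 0,"wx": 0,"wy": 0,"wz": 0,"hand": -1},
  {"x": 0,"y": 0,"z": 0,"wx": 0,"wy": 0,"wz": 0,"hand": -1},
  {"x": 0,"y": 0,"z": 0,"wx": 0,"wy": 0,"wz": 0,"hand": -1},
  {"x": 0,"y": 0,"z": 0,"wx": 0,"wy": 0,"wz": 0,"hand": -1},
  {"x": 0,"y": 0,"z": 0,"wx": 0,"wy": 0,"wz": 0,"hand": -1},
])

```text
time: 22.12
tool_pos: [0.5363, -0.0274, 0.0091]
tool_rot: [0.001, 0.837, 0.547, 0.002]
contact_force: [-3.0, 1.5, 6.1]
gripper_width: 0.565
grasp_force: 64.6
```

The stone is gripped across its width. Next I measure the holder from the two unobstructed first images.

Run:
```python
from h import *
for n,roi in(("top",(285,140,375,190)),("scene",(140,185,225,235))):
    c=calibration(n); im=cv2.imread(f"pics/{n}0.png"); x0,y0,x1,y1=roi
    g=cv2.resize(im[y0:y1,x0:x1],None,fx=8,fy=8,interpolation=cv2.INTER_CUBIC).max(2)
    for th in (45,60):
        m=(g<th).astype(np.uint8); k,l,s,ce=cv2.connectedComponentsWithStats(m); i=1+s[1:,4].argmax()
        p=np.argwhere(l==i)[:,::-1]; p=(p+.5)/8-.5+[x0,y0]
        for z in (.016,.028):
            P=np.array([ray(c,q,z)[:2] for q in p[::3]]).astype(np.float32)*1000
            r=cv2.minAreaRect(P); b=cv2.boxPoints(r); e=max([b[1]-b[0],b[2]-b[1]],key=np.linalg.norm)
            print(n,th,z,np.round(r[0],1),np.round(r[1],1),"yaw",round(float(np.degrees(np.arctan2(e[1],e[0]))),2),"centroid",P.mean(0).round(1))
s,R=st(); c=calibration("top"); im=grab_frame("top"); cv2.imwrite("pics/t3.png",im)
c2=calibration("scene"); im=grab_frame("scene"); cv2.imwrite("pics/s3.png",im)
```

```text
top 45 0.016 [ 600.7 -247. ] [180.2  42.6] yaw 80.61 centroid [ 599.4 -247.3]
top 45 0.028 [ 597.9 -244.6] [178.3  42.1] yaw 80.61 centroid [ 596.6 -244.8]
top 60 0.016 [ 600.6 -246.7] [183.1  45.1] yaw 80.65 centroid [ 599.4 -247.2]
top 60 0.028 [ 597.8 -244.2] [181.1  44.6] yaw 80.65 centroid [ 596.6 -244.8]
scene 45 0.016 [ 597.4 -251. ] [180.6  45.3] yaw 80.08 centroid [ 600.4 -250.6]
scene 45 0.028 [ 608.  -243.5] [178.3  44.7] yaw 80.08 centroid [ 611.  -243.2]
scene 60 0.016 [ 597.1 -250.3] [185.   48.7] yaw 80.3 centroid [ 600.4 -250.3]
scene 60 0.028 [ 607.8 -242.9] [182.7  48.1] yaw 80.3 centroid [ 611.  -242.9]
```

send_rows([
  {"x": 0,"y": 0,"z": -0.04,"wx": 0,"wy": 0,"wz": 0,"hand": -1},
  {"x": 0,"y": 0,"z": -0.06,"wx": 0,"wy": 0,"wz": 0,"hand": -1},
  {"x": 0,"y": 0,"z": -0.08,"wx": 0,"wy": 0,"wz": 0,"hand": -1},
  {"x": 0,"y": 0,"z": -0.1,"wx": 0,"wy": 0,"wz": 0,"hand": -1},
  {"x": 0,"y": 0,"z": -0.1,"wx": 0,"wy": 0,"wz": 0,"hand": -1},
  {"x": 0,"y": 0,"z": -0.1,"wx": 0,"wy": 0,"wz": 0,"hand": -1},
  {"x": 0,"y": 0,"z": -0.1,"wx": 0,"wy": 0,"wz": 0,"hand": -1},
  {"x": 0,"y": 0,"z": -0.05,"wx": 0,"wy": 0,"wz": 0,"hand": -1},
  {"x": 0,"y": 0,"z": 0,"wx": 0,"wy": 0,"wz": 0,"hand": -1},
  {"x": 0,"y": 0,"z": 0,"wx": 0,"wy": 0,"wz": 0,"hand": -1},
])

```text
time: 23.05
tool_pos: [0.5357, -0.0275, 0.1032]
tool_rot: [0.001, 0.837, 0.547, 0.002]
contact_force: [-0.2, 0.5, -5.1]
gripper_width: 0.568
grasp_force: 63.6
```

Run:
```python
from h import *
print(ray(calibration("top"),(360,224),.085))
rows([((.50,-.20,.2),80.4,0,10)],0)
```

```text
[ 0.41663228 -0.31680899  0.085     ]
-0.115 0.025 -0.065 | 0.001 -0.0 -0.031 | n
-0.115 0.022 -0.065 | 0.001 -0.0 -0.031 | n
-0.116 0.019 -0.065 | 0.001 -0.0 -0.031 | n
-0.116 0.016 -0.065 | 0.001 -0.0 -0.031 | n
-0.117 0.013 -0.065 | 0.001 -0.0 -0.031 | n
-0.117 0.01 -0.064 | 0.001 -0.0 -0.031 | n
-0.117 0.008 -0.065 | 0.001 -0.0 -0.031 | n
-0.117 0.005 -0.065 | 0.001 -0.0 -0.031 | n
-0.117 0.001 -0.064 | 0.001 -0.0 -0.031 | n
-0.117 -0.001 -0.065 | 0.001 -0.0 -0.031 | n
  -> [ 0.5    -0.2     0.2001] 0.0045
```

send_rows([
  {"x": -0.115,"y": 0.025,"z": -0.065,"wx": 0,"wy": 0,"wz": -0.031,"hand": -1},
  {"x": -0.115,"y": 0.022,"z": -0.065,"wx": 0,"wy": 0,"wz": -0.031,"hand": -1},
  {"x": -0.116,"y": 0.02,"z": -0.065,"wx": 0,"wy": 0,"wz": -0.031,"hand": -1},
  {"x": -0.116,"y": 0.016,"z": -0.065,"wx": 0,"wy": 0,"wz": -0.031,"hand": -1},
  {"x": -0.117,"y": 0.013,"z": -0.065,"wx": 0,"wy": 0,"wz": -0.031,"hand": -1},
  {"x": -0.117,"y": 0.01,"z": -0.065,"wx": 0,"wy": 0,"wz": -0.031,"hand": -1},
  {"x": -0.117,"y": 0.008,"z": -0.065,"wx": 0,"wy": 0,"wz": -0.031,"hand": -1},
  {"x": -0.117,"y": 0.005,"z": -0.065,"wx": 0,"wy": 0,"wz": -0.031,"hand": -1},
  {"x": -0.117,"y": 0,"z": -0.065,"wx": 0,"wy": 0,"wz": -0.031,"hand": -1},
  {"x": -0.117,"y": 0,"z": 0,"wx": 0,"wy": 0,"wz": -0.031,"hand": -1},
])

```text
time: 23.88
tool_pos: [0.4998, -0.2009, 0.191]
tool_rot: [0.002, 0.764, 0.645, 0.002]
contact_force: [1.5, 0.1, -4.3]
gripper_width: 0.563
grasp_force: 63.6
```

Run:
```python
from h import *
s,R=st(); print(s["tool_pos"],s["joint_pos"],s["grasp_force"]);print(R.as_matrix().round(3))
c=calibration("wrist"); im=grab_frame("wrist"); cv2.imwrite("pics/w4.png",im); np.savez("w4.npz",**c)
```

```text
[ 0.49984976 -0.20094248  0.1910474 ] [-0.52166372 -0.12955816  1.85803266  0.00243404  1.40853063 -0.35270145] 63.647990226745605
[[ 0.169  0.986  0.005]
 [ 0.986 -0.169 -0.   ]
 [ 0.001  0.005 -1.   ]]
```

View pics/w4.png

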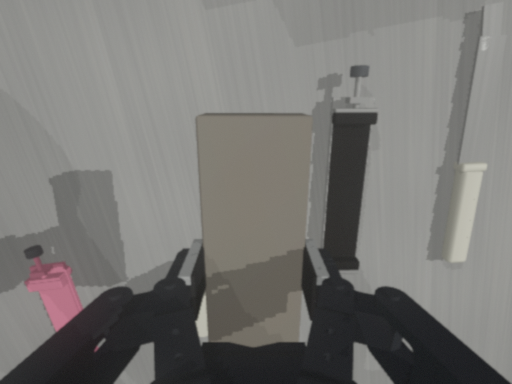

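The stone is held straight at (198–309, 114–345). The black holder is beside it, with its stops at rows 112–124 and 257–270 and the screw at top. I measure both numerically.

Run:
```python
from meas import *
c=dict(np.load("w4.npz")); im=cv2.imread("pics/w4.png"); g=im.mean(2)
for v in (116,120,123,126,130,150,180,210,240,250,254,258,262,266,269): print(v,g[v,322:386:3].astype(int))
for u in (345,350,355): print(u,g[104:136,u].astype(int),g[246:276,u].astype(int))
for zt in(.207,): stone(c,im,z=zt,roi=(150,90,325,240),th=6)
d=im.astype(int); d=d[...,2]-d[...,0]
for v in (125,150,200,230):
    k=np.where(d[v,180:325]>6)[0]+180; a,b=ray(c,(k.min()-.5,v),.207),ray(c,(k.max()+.5,v),.207); print(v,k.min(),k.max(),a.round(4),b.round(4),np.linalg.norm(a-b))
print(ray(c,(253,115),.207), d[105:125,253])
```

```text
116 [118 118 118  89  47  54  54  56  55  56  55  55  55  57  57  57  58  58
  69 148 146 147]
120 [120 117 117  90  47  53  53  54  55  55  56  55  56  55  53  55  58  57
  86 149 146 147]
123 [118 117 116 102  50  51  52  51  51  50  54  52  51  52  53  53  58  66
 116 149 147 147]
126 [119 117 115 111  48  49  49  48  48  49  49  47  49  49  50  55 107 138
 141 149 147 148]
130 [117 117 113 109  53  52  51  50  50  52  52  52  50  52  52  54 112 138
 138 149 147 147]
150 [116 120 110  80  52  50  52  49  51  51  52  51  51  52  53  92 141 141
 145 149 149 148]
180 [118 109 100  50  51  50  49  50  50  50  49  50  51  52 110 142 147 149
 147 148 151 147]
210 [118 102  51  50  50  50  50  50  49  51  51  52  51 125 145 147 146 147
 148 146 151 147]
240 [108  50  48  49  46  46  48  48  48  45  48  54 135 147 147 146 146 149
 150 148 149 150]
250 [ 47  47  48  46  48  47  48  47  49  48  50  81 143 148 147 146 147 148
 150 150 148 150]
254 [ 45  47  45  47  47  48  46  51  46  49  50 102 143 147 148 146 147 149
 149 150 149 149]
258 [ 72  45  47  49  43  41  42  42  42  43  43  51 13
[... 984 characters left out ...]
  72  77  81  88  93 100 102 103  95  71  51  45  43  44  47  51
  50  48  47  48  51  76 115 135 136 133 135 135]
[  196   114   117   126 13959]
((507.5707092285156, -156.44613647460938), (57.965641021728516, 49.631988525390625), 80.12310791015625) yaw 80.12312
125 196 312 [ 0.4874 -0.1282  0.207 ] [ 0.5361 -0.1366  0.207 ] 0.04941785977157403
150 197 310 [ 0.4854 -0.1386  0.207 ] [ 0.5342 -0.147   0.207 ] 0.049439609598380604
200 200 307 [ 0.4815 -0.1612  0.207 ] [ 0.5303 -0.1697  0.207 ] 0.04948897001904805
230 202 305 [ 0.4791 -0.1761  0.207 ] [ 0.5277 -0.1846  0.207 ] 0.04933165675549384
[ 0.51202697 -0.12827428  0.207     ] [ 3  3  3  3  4  3  3  4  7 10 13 14 14 14 13 12 13 13 13 13]
```

Run:
```python
from h import *
c=dict(np.load("w4.npz"))
a=ray(c,(352,124),.028); b=ray(c,(341,261.5),.028); b2=ray(c,(341,255.5),.016)
print("near inner",a,"far inner",b,b2,np.linalg.norm(a-b))
for v,u in ((150,366.5),(180,363.5),(210,360.5),(240,357.5)): print("seat edge",ray(c,(u,v),.016))
for v,l,r in ((117,332.5,376.5),(120,332.5,376)): print("stop edges",ray(c,(l,v),.028),ray(c,(r,v),.028))
```

```text
near inner [ 0.60949346 -0.16404265  0.028     ] far inner [ 0.58621305 -0.32257508  0.028     ] [ 0.58974852 -0.32205363  0.016     ] 0.1602326720633775
seat edge [ 0.62715724 -0.19623157  0.016     ]
seat edge [ 0.62214475 -0.22984513  0.016     ]
seat edge [ 0.61678773 -0.26576916  0.016     ]
seat edge [ 0.61104938 -0.30425035  0.016     ]
stop edges [ 0.59040865 -0.153736    0.028     ] [ 0.63450113 -0.16129226  0.028     ]
stop edges [ 0.59015713 -0.15669464  0.028     ] [ 0.633884   -0.16419082  0.028     ]
```

Run:
```python
from h import *
rows([((.5988,-.2422,.10),80.7,0,8)],0)
```

```text
-0.017 0.087 0.076 | 0.001 0.0 -0.001 | n
-0.017 0.087 0.075 | 0.001 0.0 -0.001 | n
-0.018 0.087 0.075 | 0.001 0.0 -0.001 | n
-0.018 0.087 0.075 | 0.001 0.0 -0.001 | n
-0.017 0.088 0.075 | 0.001 0.0 -0.001 | n
-0.018 0.087 0.076 | 0.001 0.0 -0.001 | n
-0.018 0.088 0.075 | 0.001 0.0 -0.001 | n
-0.017 0.087 0.075 | 0.001 0.0 -0.001 | n
  -> [ 0.5988 -0.2421  0.1   ] 0.0039
```

send_rows([
  {"x": -0.017,"y": 0.087,"z": 0.075,"wx": 0.001,"wy": 0,"wz": -0.001,"hand": -1},
  {"x": -0.017,"y": 0.087,"z": 0.075,"wx": 0.001,"wy": 0,"wz": -0.001,"hand": -1},
  {"x": -0.018,"y": 0.087,"z": 0.075,"wx": 0.001,"wy": 0,"wz": -0.001,"hand": -1},
  {"x": -0.018,"y": 0.087,"z": 0.075,"wx": 0.001,"wy": 0,"wz": -0.001,"hand": -1},
  {"x": -0.018,"y": 0.088,"z": 0.075,"wx": 0.001,"wy": 0,"wz": -0.001,"hand": -1},
  {"x": -0.018,"y": 0.087,"z": 0.075,"wx": 0.001,"wy": 0,"wz": -0.001,"hand": -1},
  {"x": -0.018,"y": 0.088,"z": 0.075,"wx": 0.001,"wy": 0,"wz": -0.001,"hand": -1},
  {"x": -0.017,"y": 0.087,"z": 0.075,"wx": 0.001,"wy": 0,"wz": -0.001,"hand": -1},
  {"x": 0,"y": 0,"z": 0.1,"wx": 0,"wy": 0,"wz": 0,"hand": -1},
  {"x": 0,"y": 0,"z": 0,"wx": 0,"wy": 0,"wz": 0,"hand": -1},
])

```text
time: 24.77
tool_pos: [0.5965, -0.2364, 0.0795]
tool_rot: [-0.006, 0.763, 0.647, -0.002]
contact_force: [-2.2, 0.6, -5.4]
gripper_width: 0.569
grasp_force: 63.6
```

Run:
```python
from h import *
s,R=st(); print(s["tool_pos"],s["contact_force"]);print(R.as_matrix().round(4))
rows([((.5988,-.2422,.045),80.7,0,4),((.5988,-.2422,.029),80.7,0,4)],0)
```

```text
[ 0.59650121 -0.23640378  0.07950908] [-2.23850003  0.63014268 -5.42897374]
[[ 0.1635  0.9865 -0.0107]
 [ 0.9865 -0.1634  0.006 ]
 [ 0.0042 -0.0116 -0.9999]]
-0.009 0.006 0.057 | -0.004 -0.001 -0.001 | n
-0.009 0.006 0.058 | -0.004 -0.001 -0.001 | n
-0.009 0.006 0.057 | -0.004 -0.001 -0.001 | n
-0.009 0.005 0.058 | -0.004 -0.001 -0.001 | n
  -> [ 0.5988 -0.2422  0.045 ] 0.0019
-0.0 -0.0 0.027 | 0.0 -0.0 0.0 | n
-0.0 -0.0 0.026 | 0.0 -0.0 0.0 | n
-0.0 -0.0 0.027 | 0.0 -0.0 0.0 | n
-0.0 -0.0 0.026 | 0.0 -0.0 0.0 | n
  -> [ 0.5988 -0.2421  0.0291] 0.0019
```

send_rows([
  {"x": -0.009,"y": 0.006,"z": 0.04,"wx": -0.004,"wy": -0.001,"wz": -0.001,"hand": -1},
  {"x": -0.009,"y": 0.006,"z": 0.04,"wx": -0.004,"wy": -0.001,"wz": -0.001,"hand": -1},
  {"x": -0.009,"y": 0.006,"z": 0.04,"wx": -0.004,"wy": -0.001,"wz": -0.001,"hand": -1},
  {"x": -0.009,"y": 0.005,"z": 0.03,"wx": -0.003,"wy": -0.001,"wz": -0.001,"hand": -1},
  {"x": 0,"y": 0,"z": 0,"wx": 0,"wy": 0,"wz": 0,"hand": -1},
  {"x": 0,"y": 0,"z": 0,"wx": 0,"wy": 0,"wz": 0,"hand": -1},
  {"x": 0,"y": 0,"z": 0,"wx": 0,"wy": 0,"wz": 0,"hand": -1},
  {"x": 0,"y": 0,"z": 0,"wx": 0,"wy": 0,"wz": 0,"hand": -1},
  {"x": 0,"y": 0,"z": 0,"wx": 0,"wy": 0,"wz": 0,"hand": -1},
  {"x": 0,"y": 0,"z": 0,"wx": 0,"wy": 0,"wz": 0,"hand": -1},
])

```text
time: 25.6
tool_pos: [0.6023, -0.244, 0.0633]
tool_rot: [0.005, 0.762, 0.648, 0.002]
contact_force: [0.4, 0.8, -4.3]
gripper_width: 0.565
grasp_force: 63.7
```

Run:
```python
from h import *
s,R=st(); print(s["tool_pos"],s["contact_force"]);print(R.as_matrix().round(4))
rows([((.5988,-.2422,.029),80.7,0,5)],0)
```

```text
[ 0.60234049 -0.24404553  0.06329952] [ 0.40397987  0.83425004 -4.25830406]
[[ 0.1604  0.987   0.0096]
 [ 0.9871 -0.1603 -0.0038]
 [-0.0022  0.0101 -0.9999]]
0.002 -0.006 0.046 | 0.003 0.001 0.0 | n
0.002 -0.005 0.046 | 0.003 0.001 0.0 | n
0.002 -0.005 0.045 | 0.003 0.001 0.0 | n
0.001 -0.005 0.046 | 0.003 0.001 0.0 | n
0.002 -0.005 0.046 | 0.003 0.001 0.0 | n
  -> [ 0.5989 -0.2421  0.0289] 0.0028
```

send_rows([
  {"x": 0.002,"y": -0.005,"z": 0.03,"wx": 0.003,"wy": 0.001,"wz": 0,"hand": -1},
  {"x": 0.002,"y": -0.005,"z": 0.03,"wx": 0.003,"wy": 0.001,"wz": 0,"hand": -1},
  {"x": 0.002,"y": -0.005,"z": 0.03,"wx": 0.003,"wy": 0.001,"wz": 0,"hand": -1},
  {"x": 0.002,"y": -0.005,"z": 0.03,"wx": 0.003,"wy": 0.001,"wz": 0,"hand": -1},
  {"x": 0.001,"y": -0.005,"z": 0.03,"wx": 0.003,"wy": 0,"wz": 0,"hand": -1},
  {"x": 0,"y": 0,"z": 0,"wx": 0,"wy": 0,"wz": 0,"hand": -1},
  {"x": 0,"y": 0,"z": 0,"wx": 0,"wy": 0,"wz": 0,"hand": -1},
  {"x": 0,"y": 0,"z": 0,"wx": 0,"wy": 0,"wz": 0,"hand": -1},
  {"x": 0,"y": 0,"z": 0,"wx": 0,"wy": 0,"wz": 0,"hand": -1},
  {"x": 0,"y": 0,"z": 0,"wx": 0,"wy": 0,"wz": 0,"hand": -1},
])

```text
time: 26.43
tool_pos: [0.599, -0.2423, 0.0408]
tool_rot: [-0.001, 0.762, 0.648, -0.0]
contact_force: [0.4, 0.2, -5.8]
gripper_width: 0.561
grasp_force: 63.7
```

Run:
```python
from h import *
s,R=st(); print(s["tool_pos"],s["contact_force"]);print(R.as_matrix().round(4))
rows([((.5988,-.2422,.027),80.7,0,5)],0)
```

```text
[ 0.59903948 -0.24225421  0.0408143 ] [ 0.3786415   0.16784025 -5.82313305]
[[ 1.603e-01  9.871e-01 -1.400e-03]
 [ 9.871e-01 -1.603e-01  1.100e-03]
 [ 9.000e-04 -1.600e-03 -1.000e+00]]
0.0 -0.0 0.018 | -0.0 -0.0 0.0 | n
0.0 -0.0 0.019 | -0.0 -0.0 0.0 | n
0.0 -0.0 0.018 | -0.0 -0.0 0.0 | n
0.0 -0.001 0.019 | -0.0 -0.0 0.0 | n
0.0 -0.0 0.018 | -0.0 -0.0 0.0 | n
  -> [ 0.5989 -0.2422  0.027 ] 0.0022
```

send_rows([
  {"x": 0,"y": 0,"z": 0.02,"wx": 0,"wy": 0,"wz": 0,"hand": -1},
  {"x": 0,"y": 0,"z": 0.02,"wx": 0,"wy": 0,"wz": 0,"hand": -1},
  {"x": 0,"y": 0,"z": 0.02,"wx": 0,"wy": 0,"wz": 0,"hand": -1},
  {"x": 0,"y": 0,"z": 0.015,"wx": 0,"wy": 0,"wz": 0,"hand": -1},
  {"x": 0,"y": 0,"z": 0.01,"wx": 0,"wy": 0,"wz": 0,"hand": -1},
  {"x": 0,"y": 0,"z": 0.005,"wx": 0,"wy": 0,"wz": 0,"hand": -1},
  {"x": 0,"y": 0,"z": 0.005,"wx": 0,"wy": 0,"wz": 0,"hand": -1},
  {"x": 0,"y": 0,"z": 0,"wx": 0,"wy": 0,"wz": 0,"hand": -1},
  {"x": 0,"y": 0,"z": 0,"wx": 0,"wy": 0,"wz": 0,"hand": -1},
  {"x": 0,"y": 0,"z": 0,"wx": 0,"wy": 0,"wz": 0,"hand": -1},
])

```text
time: 27.27
tool_pos: [0.5988, -0.2421, 0.0263]
tool_rot: [-0.001, 0.762, 0.648, -0.0]
contact_force: [0.2, 0.2, -4.1]
gripper_width: 0.57
grasp_force: 63.8
```

send_rows([
  {"x": 0,"y": 0,"z": 0.004,"wx": 0,"wy": 0,"wz": 0,"hand": -1},
  {"x": 0,"y": 0,"z": 0.004,"wx": 0,"wy": 0,"wz": 0,"hand": -1},
  {"x": 0,"y": 0,"z": 0,"wx": 0,"wy": 0,"wz": 0,"hand": -1},
  {"x": 0,"y": 0,"z": 0,"wx": 0,"wy": 0,"wz": 0,"hand": -1},
  {"x": 0,"y": 0,"z": 0,"wx": 0,"wy": 0,"wz": 0,"hand": -1},
  {"x": 0,"y": 0,"z": 0,"wx": 0,"wy": 0,"wz": 0,"hand": -1},
  {"x": 0,"y": 0,"z": 0,"wx": 0,"wy": 0,"wz": 0,"hand": -1},
  {"x": 0,"y": 0,"z": 0,"wx": 0,"wy": 0,"wz": 0,"hand": -1},
  {"x": 0,"y": 0,"z": 0,"wx": 0,"wy": 0,"wz": 0,"hand": -1},
  {"x": 0,"y": 0,"z": 0,"wx": 0,"wy": 0,"wz": 0,"hand": -1},
])

```text
time: 28.1
tool_pos: [0.5989, -0.2421, 0.0252]
tool_rot: [-0.001, 0.762, 0.648, -0.0]
contact_force: [-1.7, 0.2, -0.8]
gripper_width: 0.561
grasp_force: 64.2
```

The seat carries the stone: TCP is at 25.2 mm as expected, and the load is off the wrist. I release and withdraw.

send_rows([
  {"x": 0,"y": 0,"z": 0,"wx": 0,"wy": 0,"wz": 0,"hand": 0.18},
  {"x": 0,"y": 0,"z": 0,"wx": 0,"wy": 0,"wz": 0,"hand": 0.22},
  {"x": 0,"y": 0,"z": 0,"wx": 0,"wy": 0,"wz": 0,"hand": 0.26},
  {"x": 0,"y": 0,"z": 0,"wx": 0,"wy": 0,"wz": 0,"hand": 0.3},
  {"x": 0,"y": 0,"z": 0,"wx": 0,"wy": 0,"wz": 0,"hand": 0.4},
  {"x": 0,"y": 0,"z": 0,"wx": 0,"wy": 0,"wz": 0,"hand": 0.5},
  {"x": 0,"y": 0,"z": 0,"wx": 0,"wy": 0,"wz": 0,"hand": 0.5},
  {"x": 0,"y": 0,"z": 0,"wx": 0,"wy": 0,"wz": 0,"hand": 0.5},
  {"x": 0,"y": 0,"z": 0,"wx": 0,"wy": 0,"wz": 0,"hand": 0.5},
  {"x": 0,"y": 0,"z": 0,"wx": 0,"wy": 0,"wz": 0,"hand": 0.5},
])

```text
time: 28.93
tool_pos: [0.5987, -0.2421, 0.0249]
tool_rot: [-0.001, 0.762, 0.648, -0.0]
contact_force: [0.1, 0.4, 0.3]
gripper_width: 0.751
grasp_force: 0.0
```

send_rows([
  {"x": 0,"y": 0,"z": -0.08,"wx": 0,"wy": 0,"wz": 0,"hand": 0.5},
  {"x": 0,"y": 0,"z": -0.12,"wx": 0,"wy": 0,"wz": 0,"hand": 0.5},
  {"x": 0,"y": 0,"z": -0.15,"wx": 0,"wy": 0,"wz": 0,"hand": 0.5},
  {"x": 0,"y": 0,"z": -0.2,"wx": 0,"wy": 0,"wz": 0,"hand": 0.5},
  {"x": 0.1,"y": 0,"z": -0.2,"wx": 0,"wy": 0,"wz": 0,"hand": 0.5},
  {"x": 0.1,"y": 0,"z": -0.2,"wx": 0,"wy": 0,"wz": 0,"hand": 0.5},
  {"x": 0.1,"y": 0,"z": -0.2,"wx": 0,"wy": 0,"wz": 0,"hand": 0.5},
  {"x": 0.1,"y": 0,"z": -0.1,"wx": 0,"wy": 0,"wz": 0,"hand": 0.5},
  {"x": 0,"y": 0,"z": 0,"wx": 0,"wy": 0,"wz": 0,"hand": 0.5},
  {"x": 0,"y": 0,"z": 0,"wx": 0,"wy": 0,"wz": 0,"hand": 0.5},
])

```text
time: 29.77
tool_pos: [0.6092, -0.1827, 0.2134]
tool_rot: [-0.0, 0.761, 0.648, -0.0]
contact_force: [-0.1, 0.5, -0.3]
gripper_width: 0.748
grasp_force: 0.0
```

Run:
```python
from meas import *
s,R=st(); print(s["tool_pos"],s["contact_force"],s["grasp_force"])
c=calibration("wrist"); im=grab_frame("wrist"); cv2.imwrite("pics/w5.png",im)
u,v=proj(c,[.5986,-.2437,.041]); print(u,v)
for th in (5,7): stone(c,im,z=.041,roi=(int(u)-60,int(v)-100,int(u)+60,int(v)+110),th=th)
g=im.mean(2)
for t in (-95,-90,-85,-80,-77,-75,-70,0,70,75,77,80,85,90,95):
    p=np.array([.5986,-.2437])+t/1000*np.array([.161,.987]); q=proj(c,[*p,.028]).round().astype(int); print(t,q,im[q[1],q[0]])
# lid + bystanders: change between first and last top view
a=cv2.imread("pics/top0.png").astype(int); b=grab_frame("top"); cv2.imwrite("pics/t5.png",b); b=b.astype(int)
for n,(x0,y0,x1,y1) in dict(tape=(230,105,270,145),knife=(320,110,372,132),jar=(340,205,380,245)).items():
    for i in(a,b):
        m=i[y0:y1,x0:x1].min(2)>150; k=np.argwhere(m); print(n,len(k),k.mean(0)+[y0,x0] if len(k) else None)
```

```text
[ 0.60917243 -0.18266401  0.21343157] [-0.11913408  0.53831854 -0.2936274 ] 0.0
252.62290075787203 225.05426710343286
[ 230  159   46  122 5243]
((598.8663330078125, -242.03147888183594), (154.0589599609375, 50.76327133178711), 80.71688079833984) yaw 80.71689
[ 231  161   45  119 5060]
((598.9432373046875, -242.437255859375), (150.4337921142578, 49.78157043457031), 80.68894958496094) yaw 80.68893
-95 [253 287] [123 127 126]
-90 [253 284] [84 87 86]
-85 [253 280] [57 62 63]
-80 [253 277] [100 108 111]
-77 [253 275] [ 98 108 110]
-75 [253 274] [100 110 112]
-70 [253 270] [ 98 107 111]
0 [253 221] [ 98 107 110]
70 [253 164] [ 99 108 111]
75 [253 160] [73 77 80]
77 [253 158] [56 59 61]
80 [253 156] [45 47 47]
85 [253 151] [50 52 52]
90 [253 147] [49 51 52]
95 [253 142] [130 133 133]
tape 48 [121.52083333 248.41666667]
tape 176 [121.92045455 249.46022727]
knife 124 [120.13709677 345.17741935]
knife 0 None
jar 234 [222.56410256 363.04273504]
jar 353 [221.9121813  362.04815864]
```

The stone measures (0.5989, -0.2423), yaw 80.7°. It is within 2 mm of the holder's centre, its size matches at seat height, and the hand is clear. I'm handing in.

```bash
python3 -c "
from plant import job_done
print(job_done())"
```

```text
the job is handed in; nothing more can be done
None
```

I handed the job in after about 30 s of robot time; no pass or fail result came back. The lid was pressed and came up to its stop under the hand. The long stone was laid flat, regripped, and lowered into the black holder, about 2 mm from its centre. The tape roll and jar had not moved; the arm hid the knife in the last view, and I did not re-measure the short stone or the lid after mid-run.

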